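Load the spring rig and wind its tension to the mark

TASK

Slide every loose steel weight ring over the upright spindle of the spring rig so that they lie stacked on its sprung pan, unfold the crank handle fully upright, and crank (clockwise raises the pan) until the pan's black pointer rests level with the set mark, between the two teeth on the mast. Then fold the crank handle down flat again over its arm, with the rings still loaded and the pointer still on the mark, and leave the beaker standing where it is.

Things in the scene. Friction and masses are not known exactly. Their poses are not given: they have to be found in the camera images.
- ring0_mid (a point): centre of a bare steel weight ring (the point is half-way up its height, on its axis; z along the axis): outer diameter 60 mm, hole 25 mm right through, 20 mm high, about 0.25 kg. It lies flat on the bench at the start. Two or three such rings are there; the point of an absent ring reads None.
- ring1_mid (a point): centre of a bare steel weight ring (the point is half-way up its height, on its axis; z along the axis): outer diameter 60 mm, hole 25 mm right through, 20 mm high, about 0.25 kg. It lies flat on the bench at the start. Two or three such rings are there; the point of an absent ring reads None.
- ring2_mid (a point): centre of a bare steel weight ring (the point is half-way up its height, on its axis; z along the axis): outer diameter 60 mm, hole 25 mm right through, 20 mm high, about 0.25 kg. It lies flat on the bench at the start. Two or three such rings are there; the point of an absent ring reads None.
- rig: the fixed spring rig: grey base plate 120 x 300 x 14 mm, origin at the middle of its underside on the bench; its own y axis runs along the 300 mm length, from the crank column (56 x 56 mm, top 98 mm up, axis at y = -110 mm), past the sprung pan (axis at y = +55 mm) to a 14 mm square upright mast (170 mm high, at y = +130 mm) that carries the set mark.
- spindle_foot (a point): on the axis of the round steel pan (68 mm diameter, 6 mm thick), at its top face. From here an upright spindle of 16 mm diameter rises 68 mm, its top 8 mm tapered. Rings slid over it stack on the pan. The pan rides on a vertical spring of 400 N/m above a spring cup: each ring lowers it about 6 mm; it stands about 95 mm above the bench when empty and the crank unwound.
- pointer_tip (a point): tip of the flat black pointer (3 mm thick) that sticks out 28 mm from the rim of the sprung pan towards the mast and goes up and down with the pan.
- set_point (a point): the set mark: the mid-point between two small aluminium teeth (9 mm clear gap, one above the other) on a 22 mm collar clamped to the mast, 2 mm or so beyond the pointer's tip. The pointer is on the mark when its tip is at the same height as this point. The collar's height differs from start to start.
- crank (a joint): angle of the crank about its vertical axis, rad; grows clockwise seen from above. One full clockwise turn lifts the pan's spring, and so the pan, by 12 mm; anticlockwise lowers it. It stays where it is left (0.08 N m of friction); about five turns are available.
- crank_axis (a point): on the crank's vertical axis, at the height of the handle's fold hinge (131 mm above the bench). The crank arm is a steel bar 16 mm wide and 10 mm thick, its top 11 mm below this point; it reaches from the axis out to the fold hinge 60 mm away. Under it is a hub of 28 mm diameter whose top is 21 mm below this point.
- handle (a joint): fold angle of the crank handle, rad: 0 = folded flat, lying back over the crank arm towards the axis; 1.571 = fully unfolded, standing upright at the arm's outer end. A light friction (0.04 N m) keeps it at any angle.
- handle_hinge (a point): on the fold hinge (a horizontal axis square to the crank arm) at the outer end of the crank arm, 60 mm from the crank axis.
- handle_grip (a point): a point on the middle line of the handle's black sleeve, 42 mm from the fold hinge. The sleeve is 18 mm in diameter, reaches from 10 to 62 mm from the hinge, and spins freely on the handle, so it can be held without turning the hand while cranking.
- beaker_mid (a point): half-way up the empty glass-clear beaker of 106 mm width and 142 mm height that stands on the left; a bystander.

How it is judged:
By the outcome, as a careful person would: the job done as asked, in the order asked, and still so for the second after the job is handed in, with the robot touching nothing.
Of ring0, ring1, ring2 only 2 to 3 are there at a start; the rules pass over those that are not, and their reading is None.
At some moment in a run one of ring0, ring1, ring2 may be knocked a few centimetres aside while the robot is not near it.
Once in a run the grip may slacken for a moment while it holds something.
It also fails if it takes over 210 s, if anything falls off the work surface, if the arm or the gripper's body presses on something with over 40 N, if the wrist force passes 120 N, or if a joint passes its speed limit or range.

ROBOT

A 7-joint arm with a two-finger parallel gripper is mounted at the origin on a cart in front of the work surface, level with it; the furniture and walls round the work are solid. World frame = base frame: x ahead of the robot, y to its left, z up, the work surface at z = 0. Lengths are in m, angles in rad, forces in N, time in s.
With the tool pointing down it reaches from about 0.4 to 0.875 m from the base axis. Payload 19.3 kg.
Tool frame: the origin (TCP) lies between the finger pads; the fingertips stand 17 mm ahead of it and the grasp point (between the pads) lies 2 mm behind it (bot.finger_overhang is the distance from the TCP to the fingertips, in m); z points along the fingers, y is the line along which they close (so a half turn about z gives the same grasp; the last joint's range is limited). The gripper opens to 85 mm and grips with 20 to 120 N. Pads are 22 mm wide; open, the fingers measure 114 mm over their backs; the gripper's body (76 mm by 85 mm) begins 54 mm behind the grasp point. The pads swing forward as they close: fully open they stand 13 mm farther back than shut.
Start: joints at [-1.253, 0.521, -0.036, 1.599, 0.021, 1.021, -0.113], TCP at [0.236, 0.579, 0.248] pointing down, gripper open.
Joint ranges: [-2.91, 2.91], [-0.3, 2.13], [-1.5, 1.42], [0.17, 2.43], [-1.26, 4.41], [0.16, 1.93], [-2.52, 2.52]. Speed limits (rad/s): [1.89, 1.89, 2.39, 2.39, 3.01, 3.01, 3.01].

INTERFACE

Orientations are given as [roll, pitch, yaw] about the fixed x, y, z axes, in that order (R = Rz(yaw) Ry(pitch) Rx(roll)).
In Python, from workcell import observe, grab_frame, bot gives the robot as it stands.
- The arm moves only by the shell command python3 -m crank 'ROWS' [FORCE]. ROWS is a JSON object of lists of equal length, an entry for each row: "linear": the shift along the world's x, y, z each as a share of 0.25 m, from -1 to 1, a list of three; "delta_rot": the turn, a rotation vector about the world's x, y, z each as a share of 30 degrees, from -1 to 1, a list of three; "fingers": the opening, from -1 (shut) to 1 (fully open). In form: {"linear": [[dx, dy, dz], ...], "delta_rot": [[rx, ry, rz], ...], "fingers": [fingers, ...]}. A call has 1 to 5 rows; each row is the pose to reach, as a shift and turn from the pose commanded when the call began; what a row does not reach only later rows make up. A row lasts 1/10 s, in which the tool goes at most 50 mm and 8.59 degrees, less where a joint would pass 70% of its speed; a pose out of reach is approached as far as the arm can. A call with a number of a shift or a turn outside -1 to 1 is refused whole. A call with a gripper value outside its range is refused whole. The fingers move at their own pace and stop on an object; FORCE is the grip in N (left out, the last holds). Time passes only in rows, so rows that repeat a pose let the fingers close. It gives the time, the measured TCP pose, the force, the opening and the grip force at its end, in the units of the state.
- observe(): the state, without advancing time (a new reading comes with each control period).
- grab_frame(name): name is "scene" or "side" or "wrist"; returns a dict with "image" (420x560x3 uint8, red, green, blue), "mtx" (3x3 intrinsics, pixels), "xyz" and "orientation" of the camera in the world. Camera axes: x right, y down, z forward; pixel columns grow to the right and rows downward; lengths in m; the calibration is good to about 2 mm. A picture is of the moment at which its call begins. There is no depth.
- bot.job_done(): hands the job in; it is judged then, once.
The state is a dict: "clock": time; "qpos": joint angles; "qd": joint speeds; "joint_efforts": joint torques, N m; "position": TCP position; "tool_rot": TCP orientation; "force": force on the tool from outside, world axes, zero at the start; "moment": the same for the moment, N m; "grip_width": finger opening in m; "finger_force": force on a finger pad.
Only numpy, scipy, OpenCV 4.12 (cv2) and the standard library are available. Lean on these libraries where they do the work, as an engineer would, in place of code of your own. Each camera call takes 0.05 s, during which the arm holds its last target. There are 200 camera calls.

## Working session

There is one attempt and no reset: what is moved stays moved. The work goes in short steps, Python scripts to look and compute and a shell command to move; the robot and the scene stay as the last step left them, time stands still between calls to the robot, and variables do not carry over. Pictures are saved under pics/ and viewed, at most 14 in all, crops included, and the job is handed in when it is done.

```bash
ls; mkdir -p pics; python3 - <<'E'
from workcell import observe, grab_frame, bot
import cv2
print(observe())
for n in ("scene","side"):
    f=grab_frame(n); cv2.imwrite(f"pics/{n}0.png",f["image"][:,:,::-1]); print(n,f["mtx"],f["xyz"],f["orientation"])
E
```

```text
pics
{'clock': 0.0, 'qpos': array([-1.25319427,  0.52201636, -0.03633509,  1.60002111,  0.021234  ,
        1.02110791, -0.11281126]), 'qd': array([ 0.00031536, -0.00112934, -0.00011983,  0.00185582, -0.00072074,
       -0.0017149 , -0.00145382]), 'joint_efforts': array([ 1.76061849e-04, -9.27114058e+01,  1.98028632e+00, -3.69930339e+01,
        1.79184624e-02,  8.32136313e-03, -2.47939585e-05]), 'position': array([0.23626015, 0.57826782, 0.24771949]), 'tool_rot': array([-3.14043099e+00,  1.09373198e-04,  2.75379410e+00]), 'force': array([-0.02923561,  0.22608283, -0.47204989]), 'moment': array([-0.00027186, -0.00702835, -0.01210213]), 'finger_force': 0.0, 'grip_width': 0.08557044113916605}
scene [[503.55047196   0.         284.83050303]
 [  0.         503.55047196 211.32522673]
 [  0.           0.           1.        ]] [-0.20299481 -0.68938196  0.84658461] [-2.19344448  0.01094931 -0.75482488]
side [[499.76149914   0.         281.73747949]
 [  0.         499.76149914 215.07298147]
 [  0.           0.           1.        ]] [0.44234328 1.42768222 0.99603968] [-2.14474116 -0.00815794 -3.06805978]
```

View pics/scene0.png

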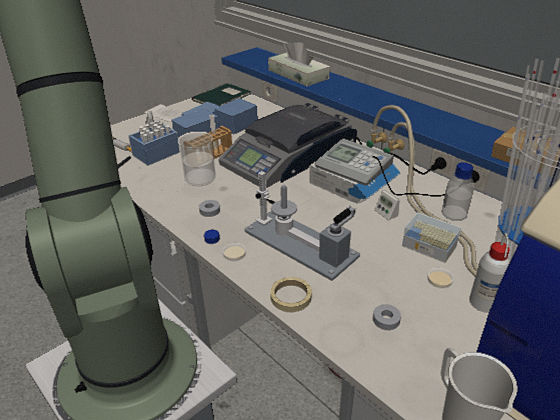

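View pics/side0.png

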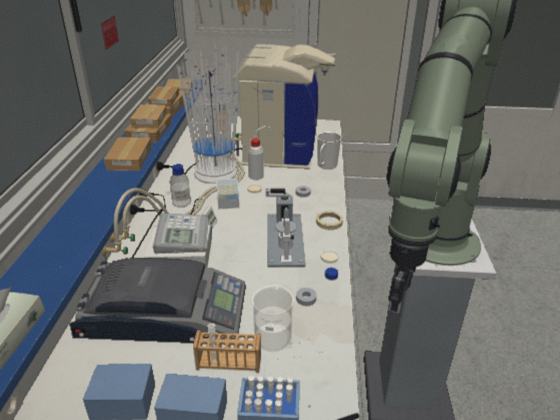

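Scene shows two rings at (209,208) and (387,317), mast top (263,180), spindle top (283,186), column at (335,235) and the handle out to the upper right at (345,213). Side shows the rings at (306,296) and (303,190). The yellow ring is brass, so it is a distractor.

```bash
cat > h.py <<'E'
import numpy as np, cv2
from scipy.spatial.transform import Rotation as R
from workcell import observe, grab_frame, bot
def rot(o): return R.from_euler('xyz',o).as_matrix()
def ray(f,uv):
    d=rot(f["orientation"])@np.linalg.solve(f["mtx"],[uv[0],uv[1],1.]); return np.array(f["xyz"]),d/np.linalg.norm(d)
def plane(f,uv,z):
    c,d=ray(f,uv); return c+d*(z-c[2])/d[2]
def tri(*fu):
    A=0;b=0;L=[]
    for f,uv in fu:
        c,d=ray(f,uv); P=np.eye(3)-np.outer(d,d); A=A+P; b=b+P@c; L.append((P,c))
    x=np.linalg.solve(A,b); return x,[np.linalg.norm(P@(x-c)) for P,c in L]
def proj(f,p):
    q=np.array(f["mtx"])@(rot(f["orientation"]).T@(np.array(p)-f["xyz"])); return q[:2]/q[2]
def save(f,name,box=None,k=1):
    im=f["image"][:,:,::-1]
    if box: x,y,w,h=box; im=im[y:y+h,x:x+w]
    cv2.imwrite("pics/"+name,cv2.resize(im,None,fx=k,fy=k,interpolation=cv2.INTER_CUBIC))
E
python3 - <<'E'
from h import *
np.set_printoptions(precision=4,suppress=True)
s=grab_frame("scene"); d=grab_frame("side")
for a,b in (((209,208),(306,296)),((387,317),(303,190))):
    print("ring",plane(s,a,.01),plane(d,b,.01))
for n,a,z in (("mastTop",(263,180),.17),("spindTop",(283,186),.155),("c1",(246,228),.014),("c2",(326,273),.014),("c3",(358,252),.014)): print(n,plane(s,a,z))
for n,a in (("c1",(304,264)),("c2",(267,263)),("c3",(303,214)),("c4",(268,214))): print("side",n,plane(d,a,.014))
A=cv2.resize(s["image"][160:290,190:410,::-1],None,fx=3.5,fy=3.5,interpolation=2)
cv2.imwrite("pics/a.png",A)
B=cv2.resize(d["image"][170:310,230:370,::-1],None,fx=4.2,fy=4.2,interpolation=2)
cv2.imwrite("pics/b.png",B)
E
```

```text
ring [0.4431 0.33   0.01  ] [0.4442 0.3323 0.01  ]
ring [ 0.4771 -0.2807  0.01  ] [ 0.4762 -0.2827  0.01  ]
mastTop [0.4907 0.1394 0.17  ]
spindTop [0.5236 0.1009 0.155 ]
c1 [0.4562 0.1785 0.014 ]
c2 [ 0.4812 -0.094   0.014 ]
c3 [ 0.5971 -0.097   0.014 ]
side c1 [0.4554 0.1889 0.014 ]
side c2 [0.5718 0.1936 0.014 ]
side c3 [ 0.4695 -0.1016  0.014 ]
side c4 [ 0.5962 -0.0906  0.014 ]
```

View pics/a.png

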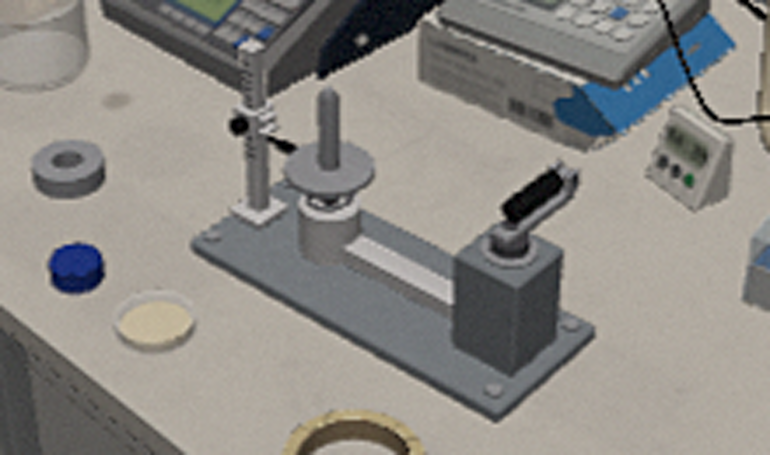

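View pics/b.png

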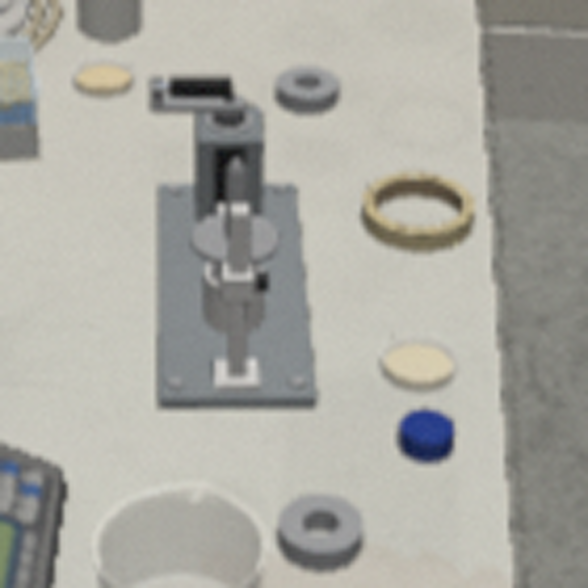

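Zoomed: the spindle, pan, mast with its white teeth and black clamp knob, and the handle folded over an arm that points to +x are all clear. Only two steel rings are visible. Next I work out the rig pose and beaker.

```bash
python3 - <<'E'
from h import *
np.set_printoptions(precision=4,suppress=True)
s=grab_frame("scene"); d=grab_frame("side")
ca=lambda u,v:(190+u/3.5,160+v/3.5); cb=lambda u,v:(230+u/4.2,170+v/4.2)
print("spTop",tri((s,ca(328,90)),(d,cb(236,160))))
print("pan",tri((s,ca(329,168)),(d,cb(235,240))))
print("mastTop",tri((s,ca(251,45)),(d,cb(232,207))))
print("hub/col axis",plane(s,ca(512,256),.1),plane(d,cb(228,118),.1))
print("hinge",tri((s,ca(571,180)),(d,cb(157,93))))
for n,a in (("c1",(316,402)),("c2",(158,402)),("c4",(160,187)),("c3",(298,187))): print("side",n,plane(d,cb(*a),.014))
for n,a in (("c1",(192,243)),("c2",(497,415)),("c3",(595,330))): print("scene",n,plane(s,ca(*a),.014))
print("beaker",plane(s,(199,140),.142),plane(d,(273,303),.142),plane(s,(199,178),0.0))
for v in (108,121,134): print("teeth rays z at mast y:", [ (lambda c,dd:c+dd*((.125+.04-c[1])/dd[1]))(*ray(s,ca(265,v)))])
E
```

```text
spTop (array([0.52  , 0.095 , 0.1598]), [np.float64(0.0005542323463867033), np.float64(0.0005542323463866582)])
pan (array([0.5206, 0.0969, 0.0891]), [np.float64(0.001542565216252075), np.float64(0.001542565216252233)])
mastTop (array([0.5163, 0.1721, 0.1669]), [np.float64(0.0014233607914058133), np.float64(0.0014233607914057238)])
hub/col axis [ 0.5307 -0.0772  0.1   ] [ 0.536  -0.0645  0.1   ]
hinge (array([ 0.5979, -0.0671,  0.1222]), [np.float64(0.0035751392829855965), np.float64(0.0035751392829856624)])
side c1 [0.4512 0.1971 0.014 ]
side c2 [0.5685 0.207  0.014 ]
side c4 [ 0.5955 -0.0871  0.014 ]
side c3 [ 0.4768 -0.0974  0.014 ]
scene c1 [0.4499 0.1758 0.014 ]
scene c2 [ 0.4773 -0.1172  0.014 ]
scene c3 [ 0.5939 -0.1063  0.014 ]
beaker [0.5304 0.4775 0.142 ] [0.5245 0.5112 0.142 ] [0.5266 0.4991 0.    ]
teeth rays z at mast y: [array([0.52  , 0.165 , 0.1117])]
teeth rays z at mast y: [array([0.5194, 0.165 , 0.1001])]
teeth rays z at mast y: [array([0.5189, 0.165 , 0.0883])]
```

```bash
python3 -m crank '{"linear":[[0.42,-0.5,0],[0.42,-0.5,0],[0.42,-0.5,0],[0.42,-0.5,0],[0.42,-0.5,0]],"delta_rot":[[0,0,-1],[0,0,-1],[0,0,-1],[0,0,-1],[0,0,-1]],"fingers":[1,1,1,1,1]}'
python3 -m crank '{"linear":[[0.41,-0.49,-0.3],[0.41,-0.49,-0.3],[0.41,-0.49,-0.3],[0.41,-0.49,-0.3],[0.41,-0.49,-0.3]],"delta_rot":[[0,0,-1],[0,0,-1],[0,0,-1],[0,0,-1],[0,0,-1]],"fingers":[1,1,1,1,1]}'
python3 - <<'E'
from h import *
o=observe(); print(o["position"],o["tool_rot"],o["qpos"])
f=grab_frame("wrist"); save(f,"w1.png"); print(f["xyz"],f["orientation"]); print(proj(f,[.4435,.331,.01]), proj(f,o["position"]-[0,0,.1]))
E
```

```text
clock: 0.8
position: [0.3432, 0.4516, 0.2486]
tool_rot: [3.141, 0.001, 2.224]
force: [-0.3, 1.0, -0.7]
grip_width: 0.0858
finger_force: 0.0
clock: 1.3
position: [0.4449, 0.3287, 0.1718]
tool_rot: [-3.14, 0.002, 1.703]
force: [-0.1, 1.0, -0.1]
grip_width: 0.0859
finger_force: 0.0
[0.4449214  0.32869199 0.17178074] [-3.14021951e+00  2.31579819e-03  1.70263934e+00] [-0.91997631  0.51985693  0.2427793   1.87138548 -0.17017993  0.7727873
 -0.45370382]
[0.43527748 0.39400206 0.29862143] [2.87841364e+00 1.56157448e-03 1.31355188e-01]
[279.24885217 193.43576267] [280.64522922 213.74721693]
```

View pics/w1.png

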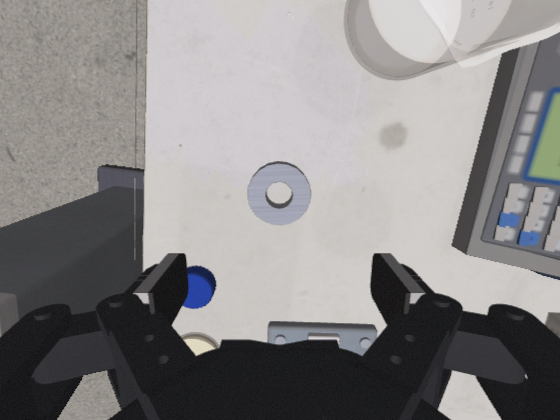

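The ring lies at (279,193), exactly as predicted. Descend and grip.

```bash
python3 -m crank '{"linear":[[-0.006,0.006,-0.2],[-0.006,0.006,-0.4],[-0.006,0.006,-0.55],[-0.006,0.006,-0.602],[-0.006,0.006,-0.602]],"delta_rot":[[0,0,0],[0,0,0],[0,0,0],[0,0,0],[0,0,0]],"fingers":[1,1,1,1,1]}' 60
python3 -m crank '{"linear":[[0,0,0],[0,0,0],[0,0,0],[0,0,0],[0,0,0]],"delta_rot":[[0,0,0],[0,0,0],[0,0,0],[0,0,0],[0,0,0]],"fingers":[-1,-1,-1,-1,-1]}' 60
python3 -m crank '{"linear":[[0,0,0.1],[0,0,0.3],[0,0,0.5],[0,0,0.72],[0,0,0.72]],"delta_rot":[[0,0,0],[0,0,0],[0,0,0],[0,0,0],[0,0,0]],"fingers":[-1,-1,-1,-1,-1]}' 60
```

```text
clock: 1.85
position: [0.4413, 0.3334, 0.022]
tool_rot: [-3.14, 0.0, 1.709]
force: [0.3, 0.6, 0.4]
grip_width: 0.0854
finger_force: 0.0
clock: 2.35
position: [0.4432, 0.3337, 0.0256]
tool_rot: [3.139, -0.002, 1.707]
force: [-5.1, -2.1, 24.3]
grip_width: 0.0576
finger_force: 58.6
clock: 2.85
position: [0.4444, 0.334, 0.2099]
tool_rot: [3.134, -0.006, 1.706]
force: [1.1, -0.4, -2.8]
grip_width: 0.0565
finger_force: 65.1
```

```bash
python3 - <<'E'
from h import *
o=observe(); print(o["position"],o["grip_width"])
f=grab_frame("wrist"); save(f,"w2.png"); print(f["xyz"],f["orientation"])
E
```

```text
[0.44435944 0.33402664 0.20991834] 0.056515970467338465
[0.43342545 0.39808643 0.33731438] [ 2.88706185 -0.00780267  0.13508253]
```

View pics/w2.png

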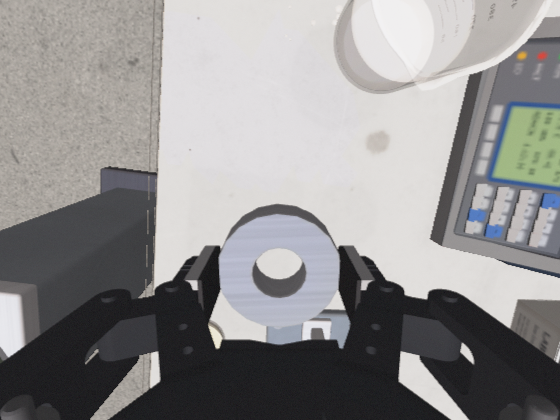

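Ring is held level and centred between the pads at (280,269). Now I compute its offset from the TCP and the shift to the spindle.

```bash
python3 - <<'E'
from h import *
np.set_printoptions(precision=4,suppress=True)
f=grab_frame("wrist"); p=observe()["position"]
im=f["image"]; hsv=cv2.cvtColor(im,cv2.COLOR_RGB2HSV)
m=cv2.inRange(hsv,(105,15,110),(135,90,215)); m[340:]=0
m=cv2.morphologyEx(m,cv2.MORPH_OPEN,np.ones((5,5)))
cs,_=cv2.findContours(m,cv2.RETR_CCOMP,cv2.CHAIN_APPROX_NONE)
for c in cs:
    if cv2.contourArea(c)>800: print(cv2.contourArea(c),cv2.boundingRect(c),cv2.fitEllipse(c))
for z in (-.001,-.006,-.011):
    q=[plane(f,(u,v),p[2]+z) for u,v in ((280,269),(219,272),(341,272))]
    print(z,q[0]-p,np.linalg.norm(q[1]-q[2]))
E
```

```text
10834.0 (219, 214, 120, 126) ((278.5189208984375, 272.50323486328125), (116.20230102539062, 120.4867172241211), 149.53170776367188)
2284.5 (249, 246, 59, 53) ((278.1771545410156, 272.3661193847656), (51.1125373840332, 57.01131820678711), 86.21387481689453)
-0.001 [ 0.      0.0016 -0.001 ] 0.057211413191928184
-0.006 [ 0.0004 -0.0008 -0.006 ] 0.05939764956285794
-0.011 [ 0.0008 -0.0032 -0.011 ] 0.061583885933787635
```

```bash
python3 -m crank '{"linear":[[0.15,-0.3,0.12],[0.3,-0.5,0.12],[0.3,-0.7,0.12],[0.3,-0.9,0.12],[0.3,-1,0.12]],"delta_rot":[[0,0,0],[0,0,0],[0,0,0],[0,0,0],[0,0,0]],"fingers":[-1,-1,-1,-1,-1]}' 60
python3 -m crank '{"linear":[[0,-0.1,0],[0,-0.2,0],[0,-0.2,0],[0,-0.2,0]],"delta_rot":[[0,0,0],[0,0,0],[0,0,0],[0,0,0]],"fingers":[-1,-1,-1,-1]}' 60
python3 - <<'E'
from h import *
f=grab_frame("wrist"); save(f,"w3.png"); print(f["xyz"],f["orientation"]); print(proj(f,[.52,.096,.163]),proj(f,[.52,.096,.095]))
E
```

```text
clock: 3.45
position: [0.5153, 0.0997, 0.2314]
tool_rot: [-3.14, 0.0, 1.707]
force: [1.2, -0.6, -2.3]
grip_width: 0.057
finger_force: 65.1
clock: 3.85
position: [0.5152, 0.0516, 0.2315]
tool_rot: [-3.14, 0.0, 1.706]
force: [-0.2, 0.1, -2.9]
grip_width: 0.0567
finger_force: 65.1
[0.50539988 0.11658362 0.35852989] [2.88076457e+00 1.64764236e-03 1.34495426e-01]
[297.75225999 162.44661814] [293.12300548 153.29048783]
```

View pics/w3.png

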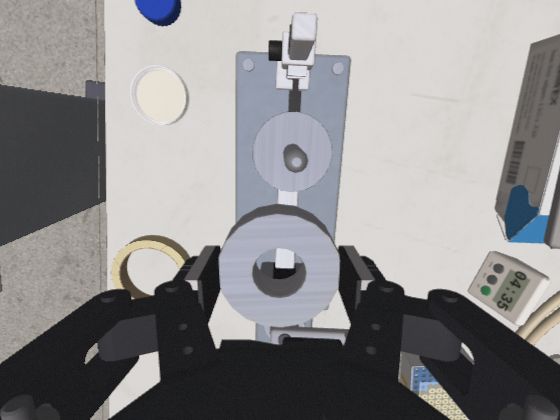

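Spindle tip appears at (296,159) and the pan centre at (292,151), so the pan axis is about (0.519, 0.0975). Move over it and slide down.

```bash
python3 -m crank '{"linear":[[0.016,0.1,0],[0.016,0.19,0],[0.016,0.19,0],[0.016,0.19,-0.1],[0.016,0.19,-0.15]],"delta_rot":[[0,0,0],[0,0,0],[0,0,0],[0,0,0],[0,0,0]],"fingers":[-1,-1,-1,-1,-1]}' 60
python3 -m crank '{"linear":[[0,0,-0.05],[0,0,-0.1],[0,0,-0.1]],"delta_rot":[[0,0,0],[0,0,0],[0,0,0]],"fingers":[-1,-1,-1]}' 60
python3 - <<'E'
from h import *
o=observe();print(o["position"],o["force"],o["moment"])
a=grab_frame("scene")["image"][150:250,220:360];b=grab_frame("side")["image"][170:270,220:360]
cv2.imwrite("pics/c1.png",cv2.resize(np.hstack([a,b])[:,:,::-1],None,fx=2.8,fy=2.8,interpolation=2))
E
```

```text
clock: 4.4
position: [0.5188, 0.0999, 0.1933]
tool_rot: [-3.14, 0.0, 1.708]
force: [-0.1, -1.1, -2.8]
grip_width: 0.0565
finger_force: 65.1
clock: 4.7
position: [0.519, 0.0991, 0.1684]
tool_rot: [-3.139, 0.0, 1.707]
force: [0.3, 0.2, -2.7]
grip_width: 0.0569
finger_force: 65.1
[0.5190069  0.09909278 0.16839172] [ 0.33370017  0.23271606 -2.66451105] [0.03418853 0.00776001 0.08871706]
```

View pics/c1.png

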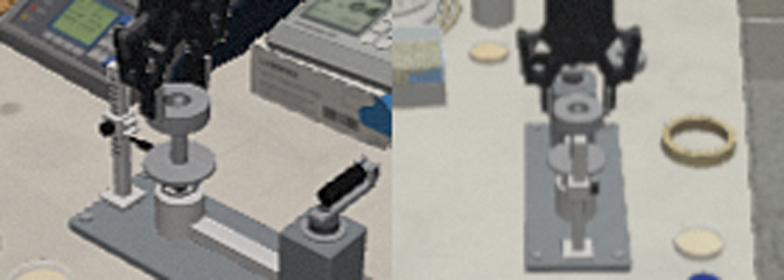

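The ring is threaded on the spindle with no side force. Lower it and release.

```bash
python3 -m crank '{"linear":[[0,0,-0.06],[0,0,-0.12],[0,0,-0.16],[0,0,-0.16]],"delta_rot":[[0,0,0],[0,0,0],[0,0,0],[0,0,0]],"fingers":[-1,-1,-1,-1]}' 60
python3 -m crank '{"linear":[[0,0,0],[0,0,0],[0,0,0],[0,0,0.1],[0,0,0.3]],"delta_rot":[[0,0,0],[0,0,0],[0,0,0],[0,0,0],[0,0,0]],"fingers":[1,1,1,1,1]}' 60
python3 -m crank '{"linear":[[0,0,0.1],[0,0,0.2],[0,0,0.2]],"delta_rot":[[0,0,0],[0,0,0],[0,0,0]],"fingers":[1,1,1]}' 60
python3 - <<'E'
from h import *
np.set_printoptions(precision=4,suppress=True)
s=grab_frame("scene"); d=grab_frame("side")
A=s["image"][150:330,240:410];B=d["image"][170:310,230:400]
save(s,"s1.png",(200,130,230,210),3.4)
def blobs(f):
    hsv=cv2.cvtColor(f["image"],cv2.COLOR_RGB2HSV)
    return hsv
print(observe()["position"], proj(d,[.4765,-.2815,.01]),proj(s,[.4765,-.2815,.01]))
E
```

```text
clock: 5.2
position: [0.5194, 0.0992, 0.1293]
tool_rot: [-3.14, 0.0, 1.707]
force: [-0.5, -1.1, -2.5]
grip_width: 0.057
finger_force: 65.1
clock: 5.7
position: [0.5183, 0.099, 0.2038]
tool_rot: [-3.137, 0.001, 1.707]
force: [0.9, 1.1, 1.3]
grip_width: 0.0852
finger_force: 0.0
clock: 6.0
position: [0.521, 0.0995, 0.2583]
tool_rot: [3.136, -0.001, 1.706]
force: [0.6, 0.1, -0.7]
grip_width: 0.0853
finger_force: 0.0
[0.5198 0.0994 0.2553] [302.9168 190.1491] [387.0961 317.3404]
```

View pics/s1.png

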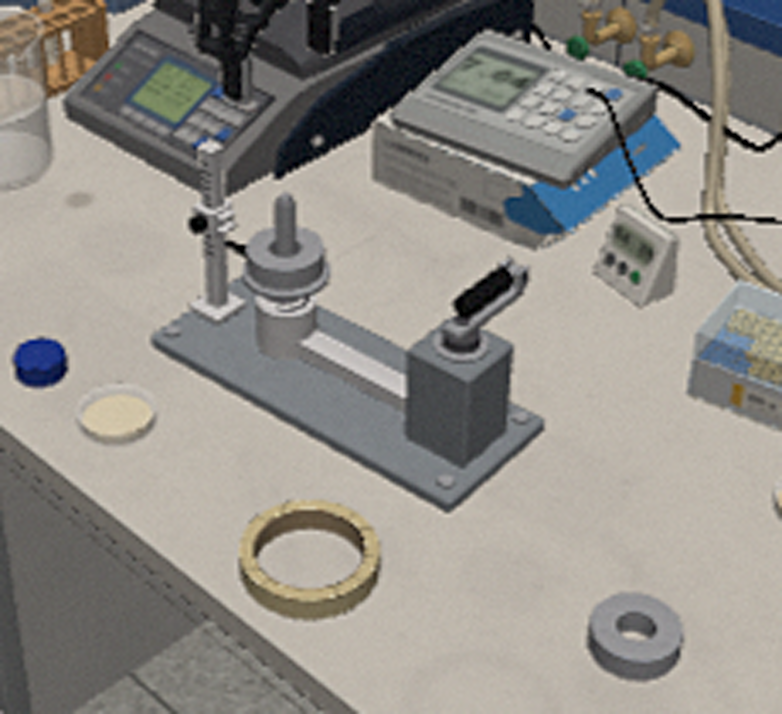

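Ring one rests on the pan; the other lies at scene (387,317), unmoved. Travel there.

```bash
python3 -m crank '{"linear":[[-0.04,-0.2,0],[-0.08,-0.4,0],[-0.1,-0.6,0],[-0.1,-0.8,0],[-0.1,-1,0]],"delta_rot":[[0,0,0],[0,0,0],[0,0,0],[0,0,0],[0,0,0]],"fingers":[1,1,1,1,1]}' 60
python3 -m crank '{"linear":[[-0.03,-0.2,-0.1],[-0.07,-0.4,-0.25],[-0.07,-0.53,-0.34],[-0.07,-0.53,-0.34],[-0.07,-0.53,-0.34]],"delta_rot":[[0,0,0],[0,0,0],[0,0,0],[0,0,0],[0,0,0]],"fingers":[1,1,1,1,1]}' 60
cat > ringfind.py <<'E'
from h import *
np.set_printoptions(precision=4,suppress=True)
f=grab_frame("wrist"); p=observe()["position"]
g=cv2.cvtColor(f["image"],cv2.COLOR_RGB2HSV)
m=cv2.inRange(g,(100,12,100),(140,110,225)); m[330:]=0
m=cv2.morphologyEx(m,cv2.MORPH_OPEN,np.ones((5,5)))
cs,_=cv2.findContours(m,cv2.RETR_EXTERNAL,cv2.CHAIN_APPROX_NONE)
for c in cs:
    if cv2.contourArea(c)>1500:
        (u,v),ax,_=cv2.fitEllipse(c); q=plane(f,(u,v),.02); print((u,v),ax,q,"shift/0.25",(q-p)/.25)
print(p)
E
python3 ringfind.py
```

```text
clock: 6.6
position: [0.4939, -0.1503, 0.2542]
tool_rot: [-3.141, -0.0, 1.707]
force: [1.2, -0.0, -0.3]
grip_width: 0.0855
finger_force: 0.0
clock: 7.1
position: [0.4758, -0.282, 0.1681]
tool_rot: [-3.138, -0.001, 1.704]
force: [-0.7, 0.5, 0.3]
grip_width: 0.0857
finger_force: 0.0
(280.7058410644531, 194.75613403320312) (60.98504638671875, 62.08241271972656) [ 0.4752 -0.2773  0.02  ] shift/0.25 [-0.0064  0.0136 -0.5965]
[ 0.4767 -0.2807  0.1691]
```

```bash
python3 -m crank '{"linear":[[-0.004,0.007,-0.2],[-0.004,0.007,-0.4],[-0.004,0.007,-0.52],[-0.004,0.007,-0.564],[-0.004,0.007,-0.564]],"delta_rot":[[0,0,0],[0,0,0],[0,0,0],[0,0,0],[0,0,0]],"fingers":[1,1,1,1,1]}' 60
python3 -m crank '{"linear":[[0,0,0],[0,0,0],[0,0,0],[0,0,0],[0,0,0]],"delta_rot":[[0,0,0],[0,0,0],[0,0,0],[0,0,0],[0,0,0]],"fingers":[-1,-1,-1,-1,-1]}' 60
python3 -m crank '{"linear":[[0,0,0.1],[0,0,0.3],[0,0,0.5],[0,0,0.7],[0,0,0.9]],"delta_rot":[[0,0,0],[0,0,0],[0,0,0],[0,0,0],[0,0,0]],"fingers":[-1,-1,-1,-1,-1]}' 60
python3 - <<'E'
from h import *
np.set_printoptions(precision=4,suppress=True)
f=grab_frame("wrist"); p=observe()["position"]
m=cv2.inRange(cv2.cvtColor(f["image"],cv2.COLOR_RGB2HSV),(105,15,110),(135,90,215)); m[340:]=0
m=cv2.morphologyEx(m,cv2.MORPH_OPEN,np.ones((5,5)))
cs,_=cv2.findContours(m,cv2.RETR_CCOMP,cv2.CHAIN_APPROX_NONE)
for c in cs:
    if cv2.contourArea(c)>800: print(cv2.boundingRect(c),cv2.fitEllipse(c))
print(p)
E
```

```text
clock: 7.65
position: [0.4765, -0.2781, 0.0288]
tool_rot: [-3.141, -0.001, 1.708]
force: [-0.5, 0.0, 1.3]
grip_width: 0.0853
finger_force: 0.0
clock: 8.15
position: [0.4772, -0.2795, 0.0316]
tool_rot: [3.139, 0.001, 1.706]
force: [-6.4, 4.8, 32.0]
grip_width: 0.0547
finger_force: 56.7
clock: 8.65
position: [0.4759, -0.2791, 0.2575]
tool_rot: [3.14, 0.001, 1.706]
force: [1.5, 1.6, 0.0]
grip_width: 0.0005
finger_force: 0.0
(273, 155, 47, 48) ((295.734619140625, 178.46498107910156), (46.620635986328125, 46.908843994140625), 38.40630340576172)
(305, 0, 111, 36) ((360.6880798339844, 15.941400527954102), (39.52503204345703, 123.98751831054688), 90.8825454711914)
[ 0.478  -0.281   0.2649]
```

The grip was too high and slipped off. Reopen, relocate and grip lower.

```bash
python3 -m crank '{"linear":[[0,0,-0.1],[0,0,-0.3],[0,0,-0.38],[0,0,-0.38],[0,0,-0.38]],"delta_rot":[[0,0,0],[0,0,0],[0,0,0],[0,0,0],[0,0,0]],"fingers":[1,1,1,1,1]}' 60
python3 ringfind.py
```

```text
clock: 9.2
position: [0.4766, -0.2796, 0.1603]
tool_rot: [3.14, 0.001, 1.706]
force: [0.6, -0.4, 0.4]
grip_width: 0.0722
finger_force: 0.0
(301.09185791015625, 195.70413208007812) (62.375457763671875, 64.06949615478516) [ 0.4945 -0.2718  0.02  ] shift/0.25 [ 0.0706  0.0319 -0.563 ]
[ 0.4769 -0.2798  0.1608]
```

```bash
python3 -m crank '{"linear":[[0.07,0.027,-0.1],[0.07,0.027,-0.3],[0.07,0.027,-0.5],[0.07,0.027,-0.57],[0.07,0.027,-0.57]],"delta_rot":[[0,0,0],[0,0,0],[0,0,0],[0,0,0],[0,0,0]],"fingers":[1,1,1,1,1]}' 60
python3 -m crank '{"linear":[[0,0,0],[0,0,0],[0,0,0],[0,0,0],[0,0,0]],"delta_rot":[[0,0,0],[0,0,0],[0,0,0],[0,0,0],[0,0,0]],"fingers":[-1,-1,-1,-1,-1]}' 60
python3 -m crank '{"linear":[[0,0,0.1],[0,0,0.1]],"delta_rot":[[0,0,0],[0,0,0]],"fingers":[-1,-1]}' 60
```

```text
clock: 9.75
position: [0.4934, -0.2724, 0.0156]
tool_rot: [-3.14, -0.001, 1.707]
force: [-0.6, 0.8, -0.5]
grip_width: 0.0855
finger_force: 0.0
clock: 10.25
position: [0.495, -0.2732, 0.0193]
tool_rot: [3.138, 0.002, 1.706]
force: [-3.0, 2.9, 23.3]
grip_width: 0.058
finger_force: 59.0
clock: 10.45
position: [0.4955, -0.2734, 0.0452]
tool_rot: [3.137, 0.003, 1.707]
force: [0.3, -0.2, -2.5]
grip_width: 0.058
finger_force: 65.6
```

Held. Lift, carry to short of the spindle, and measure the ring in the hand.

```bash
python3 -m crank '{"linear":[[0,0,0.2],[0,0,0.4],[0,0.1,0.6],[0.03,0.3,0.76],[0.05,0.5,0.76]],"delta_rot":[[0,0,0],[0,0,0],[0,0,0],[0,0,0],[0,0,0]],"fingers":[-1,-1,-1,-1,-1]}' 60
python3 -m crank '{"linear":[[0.04,0.2,0],[0.04,0.4,0],[0.04,0.6,0],[0.04,0.8,0],[0.04,0.8,0]],"delta_rot":[[0,0,0],[0,0,0],[0,0,0],[0,0,0],[0,0,0]],"fingers":[-1,-1,-1,-1,-1]}' 60
cat > held.py <<'E'
from h import *
np.set_printoptions(precision=4,suppress=True)
f=grab_frame("wrist"); p=observe()["position"]; print(p)
m=cv2.inRange(cv2.cvtColor(f["image"],cv2.COLOR_RGB2HSV),(105,15,110),(135,90,215)); m[340:]=0
m=cv2.morphologyEx(m,cv2.MORPH_OPEN,np.ones((5,5)))
cs,_=cv2.findContours(m,cv2.RETR_CCOMP,cv2.CHAIN_APPROX_NONE)
for c in cs:
    if cv2.contourArea(c)>800: print(cv2.contourArea(c),cv2.boundingRect(c),cv2.fitEllipse(c)[:2])
E
python3 held.py
```

```text
clock: 10.95
position: [0.5055, -0.1643, 0.2325]
tool_rot: [3.135, 0.002, 1.703]
force: [1.8, 0.9, -2.8]
grip_width: 0.0576
finger_force: 66.7
clock: 11.45
position: [0.5143, 0.0435, 0.2287]
tool_rot: [3.14, -0.003, 1.715]
force: [-0.1, -1.3, -2.6]
grip_width: 0.0578
finger_force: 66.6
[0.5144 0.04   0.2289]
11376.5 (215, 213, 126, 117) ((277.8247985839844, 271.1932067871094), (115.5207748413086, 125.4134292602539))
2422.0 (248, 247, 61, 55) ((278.11517333984375, 274.8667907714844), (51.83580780029297, 59.85725402832031))
15233.5 (237, 44, 117, 189) ((290.7873840332031, 130.71279907226562), (129.2112579345703, 183.09774780273438))
```

```bash
python3 -m crank '{"linear":[[0.018,0.15,0],[0.018,0.222,0],[0.018,0.222,0],[0.018,0.222,-0.1],[0.018,0.222,-0.18]],"delta_rot":[[0,0,0],[0,0,0],[0,0,0],[0,0,0],[0,0,0]],"fingers":[-1,-1,-1,-1,-1]}' 60
python3 -m crank '{"linear":[[0,0,-0.06],[0,0,-0.12],[0,0,-0.14]],"delta_rot":[[0,0,0],[0,0,0],[0,0,0]],"fingers":[-1,-1,-1]}' 60
python3 - <<'E'
from h import *
o=observe();print(o["position"],o["force"],o["moment"])
a=grab_frame("scene")["image"][150:250,220:360];b=grab_frame("side")["image"][170:270,220:360]
cv2.imwrite("pics/c2.png",cv2.resize(np.hstack([a,b])[:,:,::-1],None,fx=2.8,fy=2.8,interpolation=2))
E
```

```text
clock: 12.0
position: [0.5192, 0.0905, 0.1832]
tool_rot: [3.14, 0.0, 1.705]
force: [-0.3, -0.1, -3.1]
grip_width: 0.058
finger_force: 66.7
clock: 12.3
position: [0.5193, 0.0911, 0.1478]
tool_rot: [3.141, -0.0, 1.705]
force: [0.1, 5.8, 1.0]
grip_width: 0.0578
finger_force: 67.0
[0.51925013 0.09106421 0.14783844] [0.09688127 5.84766633 1.02618568] [ 1.21009641 -0.11355103 -0.03460231]
```

View pics/c2.png

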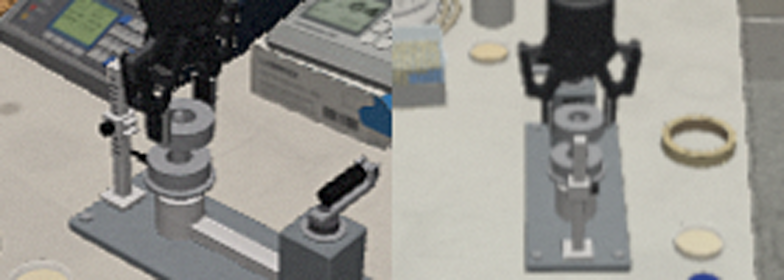

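The ring presses on the spindle's side because y is about 5 mm short (0.091). Raise, correct and lower.

```bash
python3 -m crank '{"linear":[[0,0,0.06],[0,0,0.14],[0,0.022,0.14],[0,0.022,0.14],[0,0.022,0.14]],"delta_rot":[[0,0,0],[0,0,0],[0,0,0],[0,0,0],[0,0,0]],"fingers":[-1,-1,-1,-1,-1]}' 60
python3 -m crank '{"linear":[[0,0,-0.06],[0,0,-0.1],[0,0,-0.14],[0,0,-0.14]],"delta_rot":[[0,0,0],[0,0,0],[0,0,0],[0,0,0]],"fingers":[-1,-1,-1,-1]}' 60
python3 -c "
from h import *
print(observe()['position'],observe()['force'],observe()['moment'])"
```

```text
clock: 12.9
position: [0.5185, 0.0969, 0.1826]
tool_rot: [-3.141, 0.0, 1.706]
force: [-0.4, 0.5, -3.1]
grip_width: 0.0578
finger_force: 66.8
clock: 13.3
position: [0.5181, 0.0969, 0.1467]
tool_rot: [-3.139, 0.001, 1.706]
force: [0.5, 0.3, -2.1]
grip_width: 0.0577
finger_force: 66.7
[0.5181482  0.09691558 0.14665956] [ 0.45035079  0.26004314 -2.11950097] [ 0.01941335 -0.02582683  0.05483535]
```

Free of contact now. Lower to just above ring one and release.

```bash
python3 -m crank '{"linear":[[0,0,-0.025],[0,0,-0.045],[0,0,-0.045]],"delta_rot":[[0,0,0],[0,0,0],[0,0,0]],"fingers":[-1,-1,-1]}' 60
python3 -m crank '{"linear":[[0,0,0],[0,0,0],[0,0,0],[0,0,0.1],[0,0,0.3]],"delta_rot":[[0,0,0],[0,0,0],[0,0,0],[0,0,0],[0,0,0]],"fingers":[1,1,1,1,1]}' 60
python3 -m crank '{"linear":[[-0.05,-0.15,0.15],[-0.05,-0.26,0.3],[-0.05,-0.26,0.3],[-0.05,-0.26,0.3]],"delta_rot":[[0,0,0],[0,0,0],[0,0,0],[0,0,0]],"fingers":[1,1,1,1]}' 60
python3 - <<'E'
from h import *
f=grab_frame("wrist"); w=f["image"]; print(repr(f["xyz"]),repr(f["orientation"]),observe()["position"])
s=grab_frame("scene")
k=cv2.resize(s["image"][160:260,245:365],(504,420),interpolation=2)
np.save("wc.npy",dict(w=f,s=s),allow_pickle=True)
cv2.imwrite("pics/c3.png",cv2.resize(np.hstack([w[:,140:430],k])[:,:,::-1],None,fx=1,fy=1))
E
```

```text
clock: 13.6
position: [0.5187, 0.0972, 0.1364]
tool_rot: [-3.141, 0.0, 1.707]
force: [0.3, 0.6, -2.6]
grip_width: 0.0582
finger_force: 66.7
clock: 14.1
position: [0.5175, 0.097, 0.2107]
tool_rot: [-3.137, 0.001, 1.707]
force: [1.0, 1.2, 0.6]
grip_width: 0.0853
finger_force: 0.0
clock: 14.5
position: [0.5067, 0.0319, 0.2879]
tool_rot: [3.139, -0.001, 1.705]
force: [-0.4, 0.7, -0.3]
grip_width: 0.0855
finger_force: 0.0
array([0.4964623 , 0.09677988, 0.41496806]) array([ 2.88151443e+00, -2.05824217e-03,  1.34223030e-01]) [0.50634422 0.03267401 0.28688911]
```

View pics/c3.png

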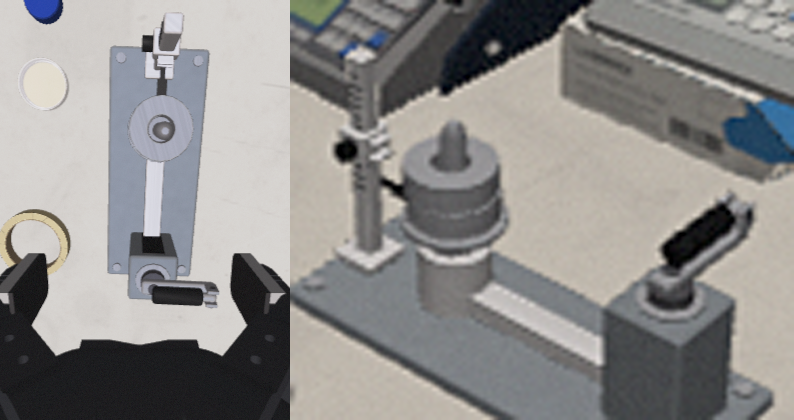

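Both rings are stacked on the pan. In the crop the hinge is at wrist px (350,295) and the sleeve runs (292,296)–(343,298). The teeth are at scene px about (266.4,191) and (267,197), and the pointer tip at about (267,203).

```bash
python3 - <<'E'
from h import *
np.set_printoptions(precision=4,suppress=True)
w=np.load("wc.npy",allow_pickle=True).item(); f=w["w"]; s=w["s"]
for n,uv in (("sl0",(292,296)),("sl1",(343,298)),("hinge",(350,295))): print(n,plane(f,uv,.131))
print("hub",plane(f,(291,277),.110), "spTop",plane(f,(303,128),.151),"ringtop",plane(f,(300,126),.123))
# rig axis direction: mast tooth xy from pan + 64mm along rig y
pan=np.array([.519,.0975]); y=np.array([-np.sin(.085),np.cos(.085)])
t=pan+.062*y
print("crank axis",pan-.165*y,"tip xy",t)
def z_at(uv,xy):
    zs=np.linspace(.05,.16,1101); e=[np.linalg.norm(proj(s,[*xy,z])-uv) for z in zs]; i=np.argmin(e); return zs[i],e[i]
for n,uv,xy in (("t1",(266.4,191),pan+.064*y),("t2",(267.1,197),pan+.064*y),("tip",(267.1,203),t),("base",(271,206),pan+.036*y)): print(n,z_at(np.array(uv),xy),proj(s,[*xy,.1]))
E
```

```text
sl0 [ 0.5335 -0.0707  0.131 ]
sl1 [ 0.5867 -0.066   0.131 ]
hinge [ 0.5932 -0.0615  0.131 ]
hub [ 0.5317 -0.0601  0.11  ] spTop [0.5172 0.0983 0.151 ] ringtop [0.5163 0.0998 0.123 ]
crank axis [ 0.533  -0.0669] tip xy [0.5137 0.1593]
t1 (np.float64(0.11570000000000001), np.float64(1.6143187058311996)) [264.9892 196.0122]
t2 (np.float64(0.0966), np.float64(2.068704755514995)) [264.9892 196.0122]
tip (np.float64(0.0782), np.float64(1.2958445145636792)) [265.5338 196.288 ]
base (np.float64(0.08070000000000001), np.float64(1.8793856497963293)) [272.6959 199.9147]
```

```bash
python3 -m crank '{"linear":[[0.06,-0.13,0],[0.06,-0.13,0],[0.06,-0.13,0],[0.06,-0.13,0]],"delta_rot":[[0,0,0.3],[0,0,0.6],[0,0,0.9],[0,0,1]],"fingers":[1,1,1,1]}' 20
python3 -m crank '{"linear":[[0.06,-0.13,0],[0.06,-0.13,0],[0.06,-0.13,0],[0.06,-0.13,0]],"delta_rot":[[0,0,0.3],[0,0,0.6],[0,0,0.9],[0,0,1]],"fingers":[1,1,1,1]}' 20
python3 -m crank '{"linear":[[0.06,-0.13,-0.1],[0.06,-0.13,-0.2],[0.06,-0.13,-0.3],[0.06,-0.13,-0.35],[0.06,-0.13,-0.35]],"delta_rot":[[0,0,0.3],[0,0,0.6],[0,0,0.91],[0,0,0.91],[0,0,0.91]],"fingers":[1,1,1,1,1]}' 20
python3 - <<'E'
from h import *
o=observe(); print(o["position"],o["tool_rot"],o["qpos"])
f=grab_frame("wrist"); np.save("w4.npy",f,allow_pickle=True); im=f["image"].copy()
print([proj(f,p) for p in ([.533,-.067,.131],[.593,-.062,.131],[.551,-.0665,.131])])
g=im.max(2); m=((g<60)*255).astype(np.uint8); 
n,l,st,ce=cv2.connectedComponentsWithStats(m)
for i in range(1,n):
    if st[i,4]>300: print(st[i],ce[i])
cv2.imwrite("pics/w4.png",im[:,:,::-1])
E
```

```text
clock: 15.0
position: [0.5211, 0.0004, 0.2856]
tool_rot: [-3.14, -0.001, 2.237]
force: [0.2, -0.0, -0.2]
grip_width: 0.085
finger_force: 0.0
clock: 15.4
position: [0.5362, -0.032, 0.2855]
tool_rot: [-3.141, -0.002, 2.761]
force: [0.4, 0.4, 0.9]
grip_width: 0.0851
finger_force: 0.0
clock: 15.9
position: [0.5505, -0.0647, 0.1975]
tool_rot: [3.141, -0.004, -3.055]
force: [1.0, -0.1, 1.1]
grip_width: 0.0856
finger_force: 0.0
[ 0.55051528 -0.06468713  0.19745022] [ 3.14097227 -0.00371721 -3.05521031] [-0.078349    0.47682204  0.12089704  1.84165077 -0.07524547  0.83128154
  1.737322  ]
[array([276.84484624, 203.67948465]), array([276.75437294, 286.67198145]), array([275.32633897, 229.76327092])]
[ 262  202   28   79 1974] [275.37841945 240.67071935]
[    0   254   560   166 53862] [279.45442056 361.28238833]
```

The sleeve blob is centred on the predicted point, so the estimate holds. Descend and grip lightly.

```bash
python3 -m crank '{"linear":[[0.002,-0.006,-0.1],[0.002,-0.006,-0.2],[0.002,-0.006,-0.25],[0.002,-0.006,-0.25]],"delta_rot":[[0,0,0],[0,0,0],[0,0,0],[0,0,0]],"fingers":[1,1,1,1]}' 25
python3 -m crank '{"linear":[[0,0,0],[0,0,0],[0,0,0],[0,0,0],[0,0,0]],"delta_rot":[[0,0,0],[0,0,0],[0,0,0],[0,0,0],[0,0,0]],"fingers":[-1,-1,-1,-1,-1]}' 25
python3 -m crank '{"linear":[[0,0,0],[0,0,0]],"delta_rot":[[0,0,0],[0,0,0]],"fingers":[-1,-1]}' 25
```

```text
clock: 16.35
position: [0.5516, -0.0664, 0.1364]
tool_rot: [3.142, -0.001, -3.054]
force: [-0.6, -0.4, 0.7]
grip_width: 0.0851
finger_force: 0.0
clock: 16.85
position: [0.5521, -0.0668, 0.1373]
tool_rot: [-3.141, 0.001, -3.053]
force: [-0.6, -0.8, 3.7]
grip_width: 0.0171
finger_force: 26.9
clock: 17.05
position: [0.5521, -0.0668, 0.1372]
tool_rot: [-3.141, 0.0, -3.053]
force: [-0.3, -0.7, 3.3]
grip_width: 0.0168
finger_force: 27.1
```

```bash
python3 -m crank '{"linear":[[0.002,0,0.026],[0.008,0.001,0.051],[0.018,0.002,0.075],[0.031,0.003,0.096],[0.031,0.003,0.096]],"delta_rot":[[0,0,0],[0,0,0],[0,0,0],[0,0,0],[0,0,0]],"fingers":[-1,-1,-1,-1,-1]}' 25
python3 - <<'E'
from h import *
o=observe(); print(o["force"],o["moment"])
s=grab_frame("scene")["image"][170:270,290:390];b=grab_frame("side")["image"][150:250,220:320]
cv2.imwrite("pics/c4.png",cv2.resize(np.hstack([s,b])[:,:,::-1],None,fx=4,fy=4,interpolation=2))
E
```

```text
clock: 17.55
position: [0.5598, -0.066, 0.1616]
tool_rot: [-3.141, -0.0, -3.053]
force: [-2.8, -0.5, -0.4]
grip_width: 0.017
finger_force: 25.2
[-2.84183642 -0.49445548 -0.35756367] [-0.43718895  0.55672542 -0.03973318]
```

View pics/c4.png

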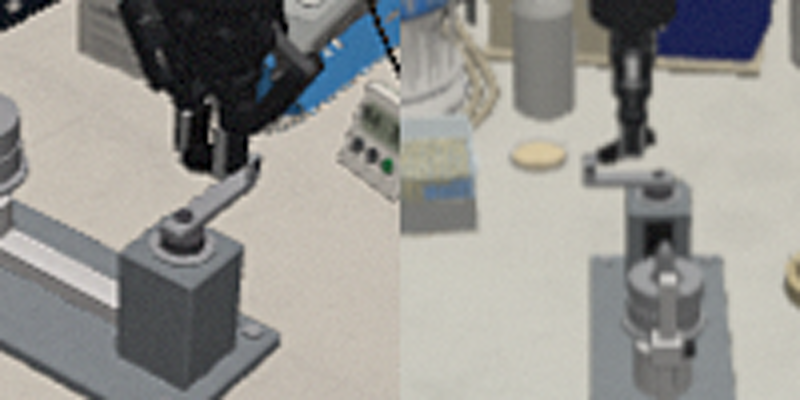

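The handle is swinging up in the pads at about 36°. Continue to upright.

```bash
python3 -m crank '{"linear":[[0.016,0.001,0.02],[0.036,0.003,0.036],[0.058,0.005,0.05],[0.082,0.007,0.06],[0.108,0.009,0.066]],"delta_rot":[[0,0,0],[0,0,0],[0,0,0],[0,0,0],[0,0,0]],"fingers":[-1,-1,-1,-1,-1]}' 25
python3 -m crank '{"linear":[[0.024,0.002,0.001],[0.038,0.003,0],[0.038,0.003,0]],"delta_rot":[[0,0,0],[0,0,0],[0,0,0]],"fingers":[-1,-1,-1]}' 25
```

```text
clock: 18.15
position: [0.5871, -0.0636, 0.1779]
tool_rot: [3.141, -0.0, -3.053]
force: [-6.5, -0.0, 2.9]
grip_width: 0.0168
finger_force: 24.1
clock: 18.45
position: [0.5971, -0.0625, 0.178]
tool_rot: [3.141, 0.001, -3.053]
force: [-4.4, 0.5, 5.7]
grip_width: 0.015
finger_force: 24.0
```

```bash
python3 -m crank '{"linear":[[0,0,0],[0,0,0],[0,0,0.1],[0,0,0.3],[0,0,0.4]],"delta_rot":[[0,0,0],[0,0,0],[0,0,0],[0,0,0],[0,0,0]],"fingers":[1,1,1,1,1]}' 25
cat > up.py <<'E'
from h import *
import sys
np.set_printoptions(precision=1,suppress=True)
h=[float(a) for a in sys.argv[1:3]]
for n in ("wrist","side","scene"):
    f=grab_frame(n); g=f["image"].max(2)
    print(n,"pred bottom/top",proj(f,[*h,.141]),proj(f,[*h,.193]))
    m=((g<60)*255).astype(np.uint8); k,l,st,ce=cv2.connectedComponentsWithStats(m)
    c=proj(f,[*h,.167])
    for i in range(1,k):
        if st[i,4]>20 and np.linalg.norm(ce[i]-c)<70: print(st[i],ce[i])
    np.save(f"up_{n}.npy",f,allow_pickle=True)
print(observe()["position"])
E
python3 up.py .593 -.062
```

```text
clock: 18.95
position: [0.5973, -0.063, 0.2811]
tool_rot: [-3.141, 0.004, -3.053]
force: [0.9, -0.2, 0.1]
grip_width: 0.0849
finger_force: 0.0
wrist pred bottom/top [279.9 197.2] [280.1 213.4]
[269 179  23  27 382] [279.9 190.7]
side pred bottom/top [267.9 187.5] [267.8 174.2]
[252  98  29  59 639] [265.9 119.8]
[267 176   7  13  47] [270.1 182. ]
[281 205   8   9  49] [283.7 208.3]
scene pred bottom/top [349.6 206.1] [351.1 188.1]
[ 245   76  144  106 4144] [339.6 128.9]
[390 153  19  13  39] [399.6 158.4]
[344 191  10  19 119] [348.6 199.2]
[331 229  10   4  21] [335.5 231.1]
[ 0.6 -0.1  0.3]
```

The handle still leans about 10° (blob top is short of prediction) because the pads slid along it. Regrip centred on the leaning sleeve and push on.

```bash
python3 -m crank '{"linear":[[-0.044,-0.002,-0.1],[-0.044,-0.002,-0.3],[-0.044,-0.002,-0.4],[-0.044,-0.002,-0.4]],"delta_rot":[[0,0,0],[0,0,0],[0,0,0],[0,0,0]],"fingers":[1,1,1,1]}' 50
python3 -m crank '{"linear":[[0,0,0],[0,0,0],[0,0,0],[0,0,0],[0,0,0]],"delta_rot":[[0,0,0],[0,0,0],[0,0,0],[0,0,0],[0,0,0]],"fingers":[-1,-1,-1,-1,-1]}' 50
python3 -m crank '{"linear":[[0.01,0,0],[0.02,0.002,0],[0.03,0.003,0],[0.04,0.003,0],[0.044,0.004,0]],"delta_rot":[[0,0,0],[0,0,0],[0,0,0],[0,0,0],[0,0,0]],"fingers":[-1,-1,-1,-1,-1]}' 50
```

```text
clock: 19.5
position: [0.5832, -0.0631, 0.1737]
tool_rot: [3.141, -0.006, -3.053]
force: [-0.3, -0.2, 0.6]
grip_width: 0.0856
finger_force: 0.0
clock: 20.0
position: [0.5855, -0.0635, 0.1781]
tool_rot: [-3.141, 0.001, -3.053]
force: [-1.8, 0.6, 8.2]
grip_width: 0.0164
finger_force: 48.5
clock: 20.5
position: [0.5949, -0.0628, 0.1779]
tool_rot: [3.141, -0.003, -3.053]
force: [-8.7, -2.0, 12.1]
grip_width: 0.0168
finger_force: 51.6
```

```bash
python3 -m crank '{"linear":[[0.01,0,0],[0.014,0,0],[0.014,0,0]],"delta_rot":[[0,0,0],[0,0,0],[0,0,0]],"fingers":[-1,-1,-1]}' 50
python3 -m crank '{"linear":[[0,0,0],[0,0,0],[0,0,0.1],[0,0,0.3],[0,0,0.4]],"delta_rot":[[0,0,0],[0,0,0],[0,0,0],[0,0,0],[0,0,0]],"fingers":[1,1,1,1,1]}' 25
python3 up.py .593 -.062
```

```text
clock: 20.8
position: [0.5987, -0.0626, 0.1775]
tool_rot: [3.141, -0.002, -3.053]
force: [-7.5, 1.3, 6.0]
grip_width: 0.0164
finger_force: 52.3
clock: 21.3
position: [0.6006, -0.0627, 0.281]
tool_rot: [-3.141, 0.004, -3.053]
force: [0.7, -0.1, 0.5]
grip_width: 0.0852
finger_force: 0.0
wrist pred bottom/top [279.8 193.7] [280.  209.2]
[268 186  23  29 405] [279.7 200.4]
side pred bottom/top [267.9 187.5] [267.8 174.2]
[251  98  29  59 644] [264.9 119.8]
[266 175   5  14  48] [267.9 181.6]
[281 205   8   9  51] [283.8 208.3]
scene pred bottom/top [349.6 206.1] [351.1 188.1]
[ 245   76  144  106 4127] [339.8 128.8]
[390 153  19  13  39] [399.6 158.4]
[347 188   8  20 134] [350.8 197.1]
[331 229  10   5  21] [335.3 231.3]
[ 0.6 -0.1  0.3]
```

The handle is now upright (the side and scene blobs match the vertical prediction). Grip it, and compute the crank-circle rows.

```bash
python3 -m crank '{"linear":[[-0.03,0.003,-0.1],[-0.03,0.003,-0.3],[-0.03,0.003,-0.41],[-0.03,0.003,-0.41]],"delta_rot":[[0,0,0],[0,0,0],[0,0,0],[0,0,0]],"fingers":[1,1,1,1]}' 50
python3 -m crank '{"linear":[[0,0,0],[0,0,0],[0,0,0],[0,0,0],[0,0,0]],"delta_rot":[[0,0,0],[0,0,0],[0,0,0],[0,0,0],[0,0,0]],"fingers":[-1,-1,-1,-1,-1]}' 50
python3 - <<'E'
import numpy as np
for a in (4.8,-115.2,-235.2):
    r=np.radians(a-24*np.arange(6)); p=.24*np.c_[np.cos(r),np.sin(r)]; print(np.round(p[1:]-p[0],3).tolist())
E
```

```text
clock: 21.85
position: [0.5899, -0.0614, 0.1709]
tool_rot: [3.141, -0.007, -3.053]
force: [-0.9, -0.8, -0.7]
grip_width: 0.0854
finger_force: 0.0
clock: 22.35
position: [0.5925, -0.0617, 0.1757]
tool_rot: [-3.141, 0.001, -3.053]
force: [-1.1, 0.7, 7.6]
grip_width: 0.0171
finger_force: 48.5
[[-0.013, -0.099], [-0.064, -0.184], [-0.146, -0.241], [-0.244, -0.26], [-0.341, -0.237]]
[[-0.079, 0.06], [-0.128, 0.148], [-0.136, 0.247], [-0.103, 0.341], [-0.035, 0.414]]
[[0.092, 0.039], [0.192, 0.037], [0.282, -0.006], [0.347, -0.081], [0.376, -0.177]]
```

```bash
python3 -m crank '{"linear":[[-0.013,-0.099,0],[-0.064,-0.184,0],[-0.146,-0.241,0],[-0.244,-0.26,0],[-0.341,-0.237,0]],"delta_rot":[[0,0,0],[0,0,0],[0,0,0],[0,0,0],[0,0,0]],"fingers":[-1,-1,-1,-1,-1]}' 50
python3 -m crank '{"linear":[[0,0,0]],"delta_rot":[[0,0,0]],"fingers":[-1]}' 50
python3 - <<'E'
from h import *
c=np.array([.533,-.067]); p=observe()["position"]; v=p[:2]-c
print(p,observe()["force"],np.linalg.norm(v),np.degrees(np.arctan2(v[1],v[0])))
E
```

```text
clock: 22.85
position: [0.5071, -0.1216, 0.1757]
tool_rot: [-3.142, 0.003, -3.054]
force: [11.1, 15.4, 4.6]
grip_width: 0.0169
finger_force: 49.7
clock: 22.95
position: [0.5056, -0.1197, 0.1758]
tool_rot: [3.14, 0.001, -3.053]
force: [0.2, 0.2, 2.8]
grip_width: 0.0168
finger_force: 49.7
[ 0.50560379 -0.11973132  0.17582752] [0.15185565 0.17767811 2.79945444] 0.059423432213408525 -117.45383330271335
```

```bash
python3 -m crank '{"linear":[[-0.079,0.06,0],[-0.128,0.148,0],[-0.136,0.247,0],[-0.103,0.341,0],[-0.035,0.414,0]],"delta_rot":[[0,0,0],[0,0,0],[0,0,0],[0,0,0],[0,0,0]],"fingers":[-1,-1,-1,-1,-1]}' 50
python3 -m crank '{"linear":[[0.092,0.039,0],[0.192,0.037,0],[0.282,-0.006,0],[0.347,-0.081,0],[0.376,-0.177,0]],"delta_rot":[[0,0,0],[0,0,0],[0,0,0],[0,0,0],[0,0,0]],"fingers":[-1,-1,-1,-1,-1]}' 50
python3 -m crank '{"linear":[[0,0,0]],"delta_rot":[[0,0,0]],"fingers":[-1]}' 50
python3 - <<'E'
from h import *
np.set_printoptions(precision=2,suppress=True)
old=np.load("wc.npy",allow_pickle=True).item()["s"]; s=grab_frame("scene")
# vertical shift of pan/ring stack patch since before cranking
x0,y0,x1,y1=268,183,298,216
t=old["image"][y0:y1,x0:x1]; r=cv2.matchTemplate(s["image"][y0-20:y1+8,x0-4:x1+4],t,cv2.TM_CCOEFF_NORMED)
print(cv2.minMaxLoc(r)[1],cv2.minMaxLoc(r)[3],"zero is (4,20)")
print(proj(s,[.519,.0975,.10])-proj(s,[.519,.0975,.11]))
print(s["image"][184:212,262:272].mean(2).astype(int))
E
```

```text
clock: 23.45
position: [0.5, -0.018, 0.176]
tool_rot: [-3.139, 0.005, -3.054]
force: [15.1, -25.1, -2.5]
grip_width: 0.0167
finger_force: 51.7
clock: 23.95
position: [0.5953, -0.0602, 0.1758]
tool_rot: [3.14, 0.005, -3.05]
force: [5.6, 4.2, 0.9]
grip_width: 0.0165
finger_force: 51.1
clock: 24.05
position: [0.5946, -0.0647, 0.1758]
tool_rot: [-3.14, 0.005, -3.056]
force: [7.8, -0.5, 1.8]
grip_width: 0.0167
finger_force: 51.3
0.7397741675376892 (4, 16) zero is (4,20)
[0.05 3.18]
[[121 108  98 124  87  56  62  59  55  56]
 [112 110 102 124  91  53  60  55  83  97]
 [127 114  98 126  85  49  81  98 176 198]
 [127 110  99 118 100  98 174 197 190 187]
 [120 111  97 112 186 197 190 186 185 184]
 [124 110  96 101 204 193 180 184 183 184]
 [107 115 116 145 195 150 168 187 189 188]
 [146 156 196 182 153 137 174 191 187 193]
 [219 194 142 146 198 209 189 188 190 191]
 [125 118 190 210 213 166 133 177 192 181]
 [125 101 144 160 128  74 124 184 198 153]
 [129 110  97  94 144 193 167 177 197 154]
 [125 107 118 157 207 204 169 146 187 134]
 [122 111 199 222 217 125 125 187 206 137]
 [124 105  96 128 101 132 183 200 208 160]
 [113  94  91  87  39   0  22 122 188 161]
 [116 113 105 107  83  62  27   0   1  17]
 [119 112 109 100 130 164 115  39   4  18]
 [ 83 107 107  99 122 188 181 119  63  22]
 [116 117 107  97 119 180 197 202 177 122]
 [ 78 111 110  97 123 177 191 192 198 210]
 [101 112 109  99 127 181 190 188 196 185]
 [115 121 107  96 131 184 192 190 194 168]
 [114 118 108  97 128 180 196 191 191 167]
 [113 123 112  95 107 177 193 190 168 149]
 [112 125 109  96 107 179 194 194 201 145]
 [111 126 111  98 113 177 198 196 196 128]
 [113 126 109  97 113 180 194 187 158 112]]
```

One turn raised the pan about 4 px (12.6 mm). Pointer row is about 199 and the mark row about 194.7, so roughly one more turn is needed. Do it, then look from close by.

```bash
python3 -m crank '{"linear":[[-0.013,-0.099,0],[-0.064,-0.184,0],[-0.146,-0.241,0],[-0.244,-0.26,0],[-0.341,-0.237,0]],"delta_rot":[[0,0,0],[0,0,0],[0,0,0],[0,0,0],[0,0,0]],"fingers":[-1,-1,-1,-1,-1]}' 50
python3 -m crank '{"linear":[[-0.079,0.06,0],[-0.128,0.148,0],[-0.136,0.247,0],[-0.103,0.341,0],[-0.035,0.414,0]],"delta_rot":[[0,0,0],[0,0,0],[0,0,0],[0,0,0],[0,0,0]],"fingers":[-1,-1,-1,-1,-1]}' 50
python3 -m crank '{"linear":[[0.092,0.039,0],[0.192,0.037,0],[0.282,-0.006,0],[0.347,-0.081,0],[0.376,-0.177,0]],"delta_rot":[[0,0,0],[0,0,0],[0,0,0],[0,0,0],[0,0,0]],"fingers":[-1,-1,-1,-1,-1]}' 50
python3 -m crank '{"linear":[[0,0,0],[0,0,0]],"delta_rot":[[0,0,0],[0,0,0]],"fingers":[-1,-1]}' 50
python3 - <<'E'
from h import *
s=grab_frame("scene"); print(s["image"][186:204,260:276].mean(2).astype(int))
d=grab_frame("side"); print(proj(d,[.5135,.161,.105])); u,v=proj(d,[.5135,.161,.105]).astype(int); print(d["image"][v-8:v+8,u-8:u+8].mean(2).astype(int))
print(observe()["qpos"])
E
```

```text
clock: 24.6
position: [0.507, -0.1218, 0.1756]
tool_rot: [-3.141, 0.003, -3.055]
force: [10.8, 14.2, 3.1]
grip_width: 0.0167
finger_force: 51.8
clock: 25.1
position: [0.4998, -0.018, 0.1758]
tool_rot: [-3.139, 0.004, -3.054]
force: [14.3, -25.5, -4.8]
grip_width: 0.0167
finger_force: 52.0
clock: 25.6
position: [0.5943, -0.0609, 0.1757]
tool_rot: [3.141, 0.003, -3.051]
force: [-0.9, 3.0, 6.7]
grip_width: 0.0167
finger_force: 52.1
clock: 25.8
position: [0.5939, -0.0626, 0.1758]
tool_rot: [-3.141, 0.004, -3.054]
force: [7.6, -0.6, 1.7]
grip_width: 0.0167
finger_force: 51.8
[[115 114 128 112 102 121  87  50  82  99 177 197 194 184 170 158]
 [ 86 101 125 114  99 123 102  93 174 199 192 188 187 166 153 150]
 [ 93  82 120 114  97 112 188 199 192 186 186 192 167 153 151 151]
 [101 104 125 112  91 102 206 194 182 187 188 180 160 153 153 153]
 [114  65 106 111 115 148 195 151 170 187 188 164 152 152 150 154]
 [206 171 144 157 200 180 153 139 174 191 193 161 147 154 153 153]
 [191 215 215 197 141 147 202 208 192 191 197 153 143 155 153 151]
 [ 88 126 120 117 193 215 222 172 139 180 200 129 105 
[... 1171 characters left out ...]
 111 134]
 [113 100 101 105 110 187 160 126 119 119 126 153 136 114 109 129]
 [112  98 103 104 108 190 173 137 132 134 146 173 142 102  93 114]
 [112 100 107 106 106 189 188 180 174 173 184 199 149  81  60  83]
 [111 103 107 107 103 164 175 177 173 175 175 177 129  69  46  73]
 [113 101 106 110  96 117 122 121 121 121 120 122  98  56  37  64]
 [118 104 109 110 100 116 119 122 122 118 120 120  93  54  38  69]
 [122 106 107 111 104 118 123 123 123 123 123 123 101  87  87 109]
 [132 114 110 112 104 118 123 122 122 121 120 122 115 109 121 137]
 [140 127 119 114 110 111 114 115 115 116 110 113 115 117 130 140]]
[-0.06728812  0.56276473  0.10323573  1.75177975 -0.07476965  0.82690356
  1.72971831]
```

The pointer tip (about (266.5,195)) now seems to sit between the teeth (edges at rows 193.5 and 196.5). Release and take a close tilted look with the wrist camera.

```bash
python3 -m crank '{"linear":[[0,0,0],[0,0,0],[0,0,0.15],[0,0,0.35],[-0.1,0.1,0.44]],"delta_rot":[[0,0,0],[0,0,0],[0,0,0],[0,0,0],[0,0,0]],"fingers":[1,1,1,1,1]}' 50
python3 -m crank '{"linear":[[-0.14,0.14,0],[-0.28,0.28,0],[-0.4,0.44,0],[-0.48,0.6,0],[-0.5,0.79,0]],"delta_rot":[[0,-0.2,0],[0,-0.4,0],[0,-0.7,0],[0,-0.9,0],[0,-1,0]],"fingers":[1,1,1,1,1]}' 50
python3 -m crank '{"linear":[[0,0,-0.1],[0,0,-0.25],[0,0,-0.35],[0,0,-0.35]],"delta_rot":[[0,-0.17,0],[0,-0.17,0],[0,-0.17,0],[0,-0.17,0]],"fingers":[1,1,1,1]}' 50
python3 - <<'E'
from h import *
f=grab_frame("wrist"); np.save("w5.npy",f,allow_pickle=True); print(f["xyz"],f["orientation"],observe()["qpos"])
u,v=proj(f,[.5135,.161,.105]); print(u,v)
x,y=int(u)-60,int(v)-50
save(f,"w5.png",(max(x,0),max(y,0),120,100),5.5); print(x,y)
E
```

```text
clock: 26.4
position: [0.569, -0.0392, 0.2883]
tool_rot: [-3.14, 0.004, -3.057]
force: [-0.6, 0.9, -0.2]
grip_width: 0.0849
finger_force: 0.0
clock: 26.9
position: [0.4613, 0.0934, 0.2843]
tool_rot: [-3.072, 0.438, -3.047]
force: [1.4, -0.2, -0.1]
grip_width: 0.0852
finger_force: 0.0
clock: 27.3
position: [0.4697, 0.0881, 0.2158]
tool_rot: [-3.047, 0.535, -3.046]
force: [1.4, 0.2, 0.7]
grip_width: 0.0851
finger_force: 0.0
[0.34810753 0.0888829  0.29151122] [2.34369193 0.08128257 1.61748337] [-0.64579937  0.19676095  0.16391681  2.40931415  1.29226504  0.26541468
 -0.07437463]
376.89930511939974 193.2452780827771
316 143
```

View pics/w5.png

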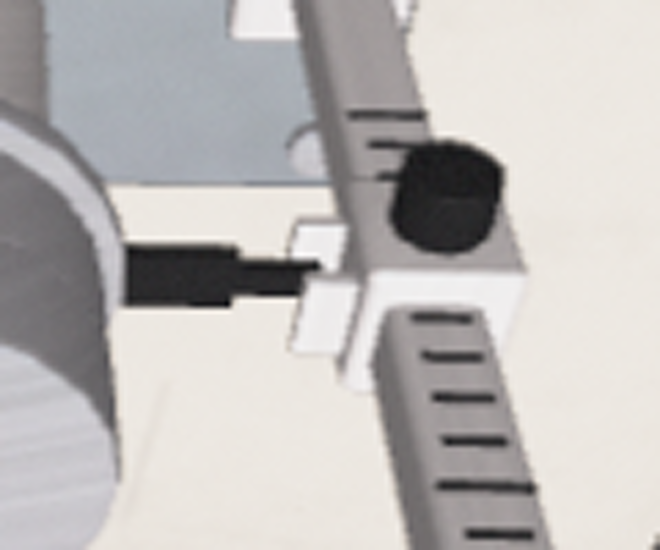

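The close view (upside down: world up is image down) shows the pointer tip (crop rows 260–297) between the teeth: lower tooth from row 218, upper tooth rows 278–352. Convert to mm.

```bash
python3 - <<'E'
from h import *
np.set_printoptions(precision=3,suppress=True)
f=np.load("w5.npy",allow_pickle=True).item()
c,s=np.cos(.085),np.sin(.085); X=np.array([c,s,0]); Y=np.array([-s,c,0]); Z=np.array([0,0,1.])
P=np.array([.5135,.161,.105]); k=5.5
J=[k*(proj(f,P+.001*a)-proj(f,P-.001*a))/2 for a in (X,Y,Z)]; print("X,Y,Z px/mm (crop)",J)
sl=J[1][1]/J[1][0]; kx=J[0][1]-sl*J[0][0]; kz=J[2][1]-sl*J[2][0]; print("slope",sl,"kx,kz",kx,kz)
o=np.array([316,143]); print("P crop",(proj(f,P)-o)*k)
im=cv2.cvtColor(f["image"],cv2.COLOR_RGB2GRAY)
print(im[143+36:143+68,316+42:316+66])
E
```

```text
X,Y,Z px/mm (crop) [array([-1.298,  4.99 ]), array([6.958, 0.186]), array([0.968, 4.63 ])]
slope 0.026760119742463565 kx,kz 5.024494573329931 4.604419020420084
P crop [334.946 276.349]
[[233 232 232 232 232 232 230 231 232 232 232 231 232 232 232 232 231 232
  190 123 108 119 137 148]
 [232 233 232 232 232 231 231 232 232 231 231 232 232 232 232 232 231 232
  205 139 108 118 138 146]
 [232 232 232 232 231 232 232 231 232 232 231 232 232 233 233 231 232 232
  207 141 109 114 132 144]
 [234 232 232 231 232 232 232 232 232 232 232 219 194 191 193 191 191 189
  181 155 122 111 126 143]
 [233 232 232 232 231 233 232 233 232 232 233 196 159 166 166 167 164 163
  164 160 145 120 123 142]
 [233 233 232 232 231 232 232 232 233 232 222 167 222 239 237 235 234 233
  232 233 209 144 121 139]
 [233 233 233 232 232 232 233 233 232 232 209 162 223 239 238 237 236 237
  237 237 203 131 117 138]
 [233 232 232 233 232 232 232 233 232 232 191 190 231 239 237 236 235 237
  236 238 201 129 115 133]
 [161 216 232 232 233 233 233 231 231 231 189 219 239 238 237 236 236 236
  236 229 173 115 112 128]
 [ 62 
[... 1617 characters left out ...]
32 232 232 233 233 233 232 233 232 198 195 233 238 237 236 235 235
  236 237 207 154 199 229]
 [232 231 231 231 232 233 232 232 231 232 206 227 239 237 237 235 235 236
  236 237 203 160 212 233]
 [231 231 232 231 232 233 232 232 233 232 201 224 238 238 236 234 235 236
  236 230 177 172 221 234]
 [231 232 232 232 232 232 231 232 232 232 230 222 217 218 219 218 220 222
  213 187 149 188 227 236]
 [231 232 232 233 232 232 232 233 232 232 232 230 229 230 230 230 230 231
  209 151 142 208 232 237]
 [232 232 233 233 232 232 233 232 233 232 233 232 232 231 231 231 231 232
  220 161 154 216 233 237]
 [232 233 233 232 232 233 232 232 232 232 232 232 231 231 231 231 232 232
  231 182 177 223 235 237]]
```

Near-face edges put the pointer about 1.2–1.4 mm below the mark, so it needs about 0.11 turn (38°) more clockwise. First bring the tool back to vertical.

```bash
python3 -m crank '{"linear":[[0,0,0.1],[0,0,0.25],[0,0,0.35],[0,0,0.35],[0,0,0.35]],"delta_rot":[[0,0,0],[0,0.17,0],[0,0.17,0],[0,0.17,0],[0,0.17,0]],"fingers":[1,1,1,1,1]}' 50
python3 -m crank '{"linear":[[0.1,-0.2,0],[0.2,-0.4,0],[0.3,-0.5,0],[0.4,-0.6,0],[0.4,-0.6,0]],"delta_rot":[[0,0.25,0],[0,0.5,0],[0,0.75,0],[0,1,0],[0,1,0]],"fingers":[1,1,1,1,1]}' 50
python3 -m crank '{"linear":[[0,0,0],[0,0,0]],"delta_rot":[[0,0,0],[0,0,0]],"fingers":[1,1]}' 50
python3 - <<'E'
from h import *
o=observe(); print(o["position"],o["tool_rot"],o["qpos"]); M=R.from_euler('xyz',o["tool_rot"])
T=R.from_euler('xyz',[np.pi,0,-3.054]); print("delta_rot to fix",np.degrees((T*M.inv()).as_rotvec())/30)
E
```

```text
clock: 27.85
position: [0.4706, 0.0892, 0.3074]
tool_rot: [-3.061, 0.448, -3.051]
force: [0.2, -0.4, -0.3]
grip_width: 0.0857
finger_force: 0.0
clock: 28.35
position: [0.5712, -0.0633, 0.3043]
tool_rot: [-3.105, -0.079, -3.058]
force: [-1.1, 1.3, 0.6]
grip_width: 0.0853
finger_force: 0.0
clock: 28.55
position: [0.5701, -0.0624, 0.3024]
tool_rot: [-3.102, -0.077, -3.06]
force: [-0.6, 0.7, -0.4]
grip_width: 0.0854
finger_force: 0.0
[ 0.57014066 -0.06241916  0.30243991] [-3.10187003 -0.07746834 -3.06028859] [-0.14137195  0.4274948   0.17387985  1.62673416 -0.02660621  1.16633522
  1.68476645]
delta_rot to fix [ 0.08803448 -0.14101128  0.00906419]
```

```bash
python3 -m crank '{"linear":[[0.092,0.002,-0.08],[0.092,0.002,-0.08],[0.092,0.002,-0.08],[0.092,0.002,-0.08]],"delta_rot":[[0.088,-0.141,0.009],[0.088,-0.141,0.009],[0.088,-0.141,0.009],[0.088,-0.141,0.009]],"fingers":[1,1,1,1]}' 50
python3 up.py .593 -.062
python3 - <<'E'
from h import *
o=observe(); print(o["position"],o["tool_rot"])
c=np.array([.533,-.067])
for a in (4.8,-33.2):
    r=np.radians(a-np.array([0,8,16,24,32,38])); p=.24*np.c_[np.cos(r),np.sin(r)]; print(np.round(p[1:]-p[0],3).tolist())
E
```

```text
clock: 28.95
position: [0.5925, -0.0608, 0.2851]
tool_rot: [-3.14, 0.002, -3.052]
force: [-0.1, -0.2, 0.2]
grip_width: 0.0851
finger_force: 0.0
wrist pred bottom/top [277.2 201.4] [276.7 218. ]
[267 195  22  33 521] [277.6 211.2]
side pred bottom/top [267.9 187.5] [267.8 174.2]
[253  98  30  59 637] [267.5 120.1]
[266 175   4  14  48] [267.3 181.3]
scene pred bottom/top [349.6 206.1] [351.1 188.1]
[ 245   75  142  107 4138] [338.6 128.2]
[390 153  19  13  39] [399.6 158.4]
[347 187   8  21 135] [350.8 196.7]
[405 193  23   2  27] [415.  193.5]
[331 229  10   5  22] [335.5 231.3]
[ 0.6 -0.1  0.3]
[ 0.5929399  -0.06109171  0.28467485] [-3.14049483e+00  2.33579720e-03 -3.05258420e+00]
[[0.0, -0.033], [-0.004, -0.067], [-0.013, -0.099], [-0.026, -0.13], [-0.038, -0.151]]
[[-0.02, -0.027], [-0.044, -0.05], [-0.071, -0.07], [-0.1, -0.086], [-0.123, -0.096]]
```

```bash
python3 -m crank '{"linear":[[0,-0.003,-0.1],[0,-0.003,-0.3],[0,-0.003,-0.43],[0,-0.003,-0.43]],"delta_rot":[[0,0,0],[0,0,0],[0,0,0],[0,0,0]],"fingers":[1,1,1,1]}' 50
python3 -m crank '{"linear":[[0,0,0],[0,0,0],[0,0,0],[0,0,0],[0,0,0]],"delta_rot":[[0,0,0],[0,0,0],[0,0,0],[0,0,0],[0,0,0]],"fingers":[-1,-1,-1,-1,-1]}' 50
python3 -m crank '{"linear":[[0,-0.033,0],[-0.004,-0.067,0],[-0.013,-0.099,0],[-0.026,-0.13,0],[-0.038,-0.151,0]],"delta_rot":[[0,0,-0.25],[0,0,-0.5],[0,0,-0.75],[0,0,-1],[0,0,-1]],"fingers":[-1,-1,-1,-1,-1]}' 50
python3 -m crank '{"linear":[[0,0,0],[0,0,0],[0,0,0]],"delta_rot":[[0,0,-0.27],[0,0,-0.27],[0,0,-0.27]],"fingers":[-1,-1,-1]}' 25
```

```text
clock: 29.5
position: [0.591, -0.0618, 0.1731]
tool_rot: [-3.141, -0.004, -3.053]
force: [-0.1, 0.3, -0.7]
grip_width: 0.0856
finger_force: 0.0
clock: 30.0
position: [0.5935, -0.0623, 0.1773]
tool_rot: [-3.141, 0.003, -3.053]
force: [-1.4, 0.1, 9.0]
grip_width: 0.0166
finger_force: 48.5
clock: 30.5
position: [0.5842, -0.1002, 0.1773]
tool_rot: [-3.141, 0.004, 2.701]
force: [-0.2, 1.9, 8.9]
grip_width: 0.0167
finger_force: 48.7
clock: 30.8
position: [0.5841, -0.1003, 0.1774]
tool_rot: [-3.141, 0.003, 2.565]
force: [-0.8, -0.3, 9.2]
grip_width: 0.0168
finger_force: 48.6
```

```bash
python3 -m crank '{"linear":[[-0.023,0.015,-0.002],[-0.046,0.03,-0.009],[-0.067,0.044,-0.019],[-0.087,0.056,-0.034],[-0.104,0.068,-0.052]],"delta_rot":[[0,0,0],[0,0,0],[0,0,0],[0,0,0],[0,0,0]],"fingers":[-1,-1,-1,-1,-1]}' 25
python3 -m crank '{"linear":[[-0.015,0.01,-0.021],[-0.027,0.018,-0.044],[-0.036,0.023,-0.07],[-0.042,0.027,-0.096],[-0.043,0.028,-0.116]],"delta_rot":[[0,0,0],[0,0,0],[0,0,0],[0,0,0],[0,0,0]],"fingers":[-1,-1,-1,-1,-1]}' 25
python3 -m crank '{"linear":[[0,0,0]],"delta_rot":[[0,0,0]],"fingers":[-1]}' 25
```

```text
clock: 31.3
position: [0.5589, -0.0834, 0.1648]
tool_rot: [3.141, 0.006, 2.565]
force: [1.9, -1.3, 11.1]
grip_width: 0.0166
finger_force: 49.5
clock: 31.8
position: [0.5475, -0.0757, 0.135]
tool_rot: [3.141, 0.003, 2.565]
force: [0.6, 2.3, 9.6]
grip_width: 0.0167
finger_force: 53.0
clock: 31.9
position: [0.5475, -0.076, 0.1347]
tool_rot: [-3.142, 0.003, 2.565]
force: [1.5, 0.9, 4.3]
grip_width: 0.0167
finger_force: 52.3
```

```bash
python3 -m crank '{"linear":[[0,0,0],[0,0,0],[0,0,0.1],[0,0,0.2],[0,0,0.3]],"delta_rot":[[0,0,0],[0,0,0],[0,0,0],[0,0,0],[0,0,0]],"fingers":[1,1,1,1,1]}' 25
python3 - <<'E'
from h import *
np.set_printoptions(precision=4,suppress=True)
c=np.array([.533,-.067]); a=np.radians(-33.2); e=np.array([np.cos(a),np.sin(a)]); hg=c+.06*e
P=lambda r,z:[*(hg-e*r),z]
for n in ("wrist","side","scene"):
    f=grab_frame(n); g=f["image"].max(2); m=((g<60)*255).astype(np.uint8); k,l,st,ce=cv2.connectedComponentsWithStats(m)
    print(n,"pred flat 10,62",proj(f,P(10,.131) if 0 else P(.010,.131)),proj(f,P(.062,.131)),"hinge",proj(f,[*hg,.131]))
    q=proj(f,P(.036,.131))
    for i in range(1,k):
        if st[i,4]>20 and np.linalg.norm(ce[i]-q)<30:
            ys,xs=np.where(l==i); print(st[i],ce[i],cv2.minAreaRect(np.c_[xs,ys].astype(np.float32)))
    if n=="wrist": W=f["image"]
    if n=="scene": S=f["image"][160:260,245:365]; print(f["image"][190:200,260:274].mean(2).astype(int))
    if n=="side": D=f["image"][150:250,220:320]
D=cv2.resize(D,(420,420),interpolation=2);S=cv2.resize(S,(504,420),interpolation=2)
cv2.imwrite("pics/c5.png",cv2.resize(np.hstack([D,S]),(790,360))[:,:,::-1])
print(observe()["position"])
E
```

```text
clock: 32.4
position: [0.5466, -0.0762, 0.2103]
tool_rot: [-3.14, 0.002, 2.565]
force: [0.4, 0.7, -0.7]
grip_width: 0.085
finger_force: 0.0
wrist pred flat 10,62 [279.7683 266.3204] [279.9797 197.6359] hinge [279.7306 278.5961]
[ 268  208   27   72 1716] [280.5938 242.6282] ((281.0, 243.5), (71.0, 26.0), 90.0)
side pred flat 10,62 [273.9315 185.6468] [285.7702 190.246 ] hinge [271.6955 184.7781]
[272 184  13   4  38] [277.9211 185.1053] ((278.0, 185.5), (3.0, 12.0), 90.0)
scene pred flat 10,62 [354.716  218.1543] [333.5398 220.6176] hinge [358.7599 217.6838]
[336 211  22   9 138] [346.7609 214.8986] ((346.67340087890625, 214.872802734375), (21.059921264648438, 6.538459300994873), 8.746162414550781)
[330 229  11   4  22] [335.2727 231.0455] ((335.0, 230.5), (3.0, 10.0), 90.0)
[[114  64 105 112 116 144 191 152 166 186 191 145 143 151]
 [203 166 145 157 195 181 153 135 174 192 193 156 146 151]
 [191 211 216 193 138 144 199 207 190 191 196 127 130 160]
 [ 86 125 123 120 187 215 215 170 139 175 200 132 100 141]
 [ 43 105 125 101 145 163 110  30 120 189 208 139  75  89]
 [  0 105 129 108  97  82  36   0  30 129 194 140  78  79]
 [  4 104 124 104 122 145 123  54   0   0   0  21  65  78]
 [ 60 109 120 109 200 223 226 156  70  27   6  24  67  80]
 [106 112 120  99  96 121 136 189 181 122  66  29  70  81]
 [ 99  61 110  90  91  94 135 188 201 204 181 117  71  75]]
[ 0.5474 -0.0761  0.2107]
```

The folded handle still stands about 20° up (side and scene blobs sit 3–4 px high). Press it flat from above with closed fingertips.

```bash
python3 -m crank '{"linear":[[-0.027,0.018,0.03],[-0.027,0.018,0.03],[-0.027,0.018,0.03],[-0.027,0.018,0.03],[-0.027,0.018,0.03]],"delta_rot":[[0,0,0],[0,0,0],[0,0,0],[0,0,0],[0,0,0]],"fingers":[-1,-1,-1,-1,-1]}' 25
python3 -m crank '{"linear":[[0,0,-0.06],[0,0,-0.12],[0,0,-0.16],[0,0,-0.2],[0,0,-0.22]],"delta_rot":[[0,0,0],[0,0,0],[0,0,0],[0,0,0],[0,0,0]],"fingers":[-1,-1,-1,-1,-1]}' 25
python3 -m crank '{"linear":[[0,0,-0.016],[0,0,-0.022],[0,0,-0.022]],"delta_rot":[[0,0,0],[0,0,0],[0,0,0]],"fingers":[-1,-1,-1]}' 25
```

```text
clock: 33.05
position: [0.5401, -0.0717, 0.2166]
tool_rot: [-3.14, 0.002, 2.565]
force: [0.2, 0.5, -0.4]
grip_width: 0.0124
finger_force: 0.0
clock: 33.55
position: [0.5399, -0.0716, 0.1611]
tool_rot: [-3.14, 0.001, 2.565]
force: [-0.4, -0.3, 0.8]
grip_width: 0.0002
finger_force: 0.3
clock: 33.85
position: [0.5402, -0.0716, 0.1566]
tool_rot: [-3.141, 0.002, 2.565]
force: [-1.9, 1.6, 2.0]
grip_width: 0.0002
finger_force: 1.5
```

```bash
python3 -m crank '{"linear":[[0,0,-0.006],[0,0,-0.01],[0,0,-0.012]],"delta_rot":[[0,0,0],[0,0,0],[0,0,0]],"fingers":[-1,-1,-1]}' 25
python3 -m crank '{"linear":[[0,0,0.1],[0,0,0.2],[0,0,0.3],[0,0,0.3]],"delta_rot":[[0,0,0],[0,0,0],[0,0,0],[0,0,0]],"fingers":[-1,-1,1,1]}' 25
python3 - <<'E'
from h import *
np.set_printoptions(precision=2,suppress=True)
c=np.array([.533,-.067]); a=np.radians(-33.2); e=np.array([np.cos(a),np.sin(a)]); hg=c+.06*e
P=lambda r,z:[*(hg-e*r),z]
for n in ("wrist","side","scene"):
    f=grab_frame(n); g=f["image"].max(2); m=((g<60)*255).astype(np.uint8); k,l,st,ce=cv2.connectedComponentsWithStats(m)
    print(n,"pred flat 10,62",proj(f,P(.010,.131)),proj(f,P(.062,.131)))
    q=proj(f,P(.036,.131))
    for i in range(1,k):
        if st[i,4]>20 and np.linalg.norm(ce[i]-q)<30: print(st[i],ce[i])
# reference: initial flat handle in first scene picture
im=cv2.imread("pics/side0.png"); f=grab_frame("side")
for nm,fr in (("scene0",grab_frame("scene")),("side0",f)):
    g=cv2.imread(f"pics/{nm}.png").max(2); k,l,st,ce=cv2.connectedComponentsWithStats(((g<60)*255).astype(np.uint8))
    q=proj(fr,[.557,-.065,.131]); print(nm,"initial pred mid",q,[(list(st[i]),ce[i]) for i in range(1,k) if st[i,4]>20 and np.linalg.norm(ce[i]-q)<15])
print(observe()["position"])
E
```

```text
clock: 34.15
position: [0.5403, -0.0713, 0.1543]
tool_rot: [3.141, 0.002, 2.565]
force: [-7.6, 4.1, 20.9]
grip_width: 0.0003
finger_force: 10.6
clock: 34.55
position: [0.5416, -0.0719, 0.2315]
tool_rot: [3.14, 0.006, 2.565]
force: [-0.6, 0.4, 0.2]
grip_width: 0.0283
finger_force: 0.0
wrist pred flat 10,62 [278.27 261.45] [278.37 199.09]
[ 268  201   23   67 1399] [278.97 233.46]
side pred flat 10,62 [273.93 185.65] [285.77 190.25]
[273 185  13   8  46] [278.89 188.41]
scene pred flat 10,62 [354.72 218.15] [333.54 220.62]
[335 215  22  10 146] [345.33 219.16]
[330 229  11   5  24] [335.29 231.21]
scene0 initial pred mid [340.48 216.  ] [([np.int32(334), np.int32(209), np.int32(17), np.int32(15), np.int32(125)], array([341.67, 215.84]))]
side0 initial pred mid [278.34 190.05] [([np.int32(271), np.int32(189), np.int32(14), np.int32(4), np.int32(53)], array([277.62, 190.53]))]
[ 0.54 -0.07  0.23]
```

The handle is flat against its stop and the predictions match. Now a final close look at the pointer.

```bash
python3 -m crank '{"linear":[[0,0,0.15],[0,0,0.3],[-0.1,0.1,0.3],[-0.2,0.3,0.3],[-0.2,0.3,0.3]],"delta_rot":[[0,0,0.25],[0,0,0.5],[0,0,0.75],[0,0,1],[0,0,1]],"fingers":[1,1,1,1,1]}' 25
python3 -m crank '{"linear":[[-0.1,0.15,0],[-0.1,0.3,0],[-0.12,0.36,0],[-0.12,0.36,0],[-0.12,0.36,0]],"delta_rot":[[0,-0.25,0.2],[0,-0.5,0.2],[0,-0.75,0.2],[0,-1,0.2],[0,-1,0.2]],"fingers":[1,1,1,1,1]}' 25
python3 -m crank '{"linear":[[0,0,-0.1],[0,0,-0.25],[0,0,-0.35],[0,0,-0.35]],"delta_rot":[[0,0,0],[0,0,0],[0,0,0],[0,0,0]],"fingers":[1,1,1,1]}' 25
python3 - <<'E'
from h import *
np.set_printoptions(precision=3,suppress=True,linewidth=150)
f=grab_frame("wrist"); np.save("w6.npy",f,allow_pickle=True); print(f["xyz"],f["orientation"])
c,s=np.cos(.085),np.sin(.085); X=np.array([c,s,0]); Y=np.array([-s,c,0]); Z=np.array([0,0,1.]); P=np.array([.5135,.161,.105])
u,v=proj(f,P); print(u,v,[(proj(f,P+.001*a)-proj(f,P-.001*a))/2 for a in (X,Y,Z)])
x,y=int(u)-60,int(v)-50; print(x,y); save(f,"w6.png",(x,y,120,100),5.5)
im=cv2.cvtColor(f["image"],cv2.COLOR_RGB2GRAY); print(im[int(v)-16:int(v)+22,int(u)-20:int(u)+5])
E
```

```text
clock: 35.3
position: [0.4881, 0.0075, 0.303]
tool_rot: [3.141, 0.001, 3.098]
force: [0.0, -1.4, -0.2]
grip_width: 0.0851
finger_force: 0.0
clock: 35.8
position: [0.4586, 0.0941, 0.3026]
tool_rot: [-3.141, 0.527, -3.085]
force: [0.4, -0.1, -0.4]
grip_width: 0.0853
finger_force: 0.0
clock: 36.2
position: [0.4595, 0.0933, 0.2143]
tool_rot: [-3.14, 0.523, -3.087]
force: [0.7, 1.1, 0.0]
grip_width: 0.0854
finger_force: 0.0
[0.339 0.087 0.292] [2.358 0.001 1.624]
355.1300915095081 200.5503683986203 [array([-0.171,  0.857]), array([ 1.189, -0.027]), array([0.208, 0.816])]
295 150
[[223 224 224 224 223 223 225 224 224 224 225 225 226 227 228 228 228 228 175 105 106 110 130 145 146]
 [228 227 227 228 228 227 227 227 226 227 227 227 227 227 228 227 227 227 197 133 106 120 138 144 148]
 [228 228 228 227 227 227 227 226 227 227 228 228 228 227 227 228 228 228 201 136 104 116 136 144 145]
 [229 228 228 228 227 227 227 227 227 227 228 228 227 227 227 227 227 226 224 167 106 113 131 143 147]
 [228 229 228 228 227 227 228 228 228 228 227 228 227 227 227 227 226 226 226 182 119 106 124 139 147]
 [22
[... 2695 characters left out ...]
 228 228 228 227 227 227 228 227 228 226 225 223 225 224 225 198 137 143 211 230]
 [227 228 227 228 228 227 228 228 228 227 227 227 227 228 227 227 227 227 228 228 225 170 159 216 232]
 [227 227 227 228 228 229 228 228 228 227 228 228 228 228 228 227 228 228 228 228 228 188 183 221 232]
 [229 228 227 227 228 227 228 228 229 228 228 227 228 227 227 227 226 227 229 228 228 205 208 225 233]
 [227 227 227 228 227 228 228 228 227 228 227 227 227 227 228 226 227 228 227 228 229 225 223 227 235]
 [228 228 228 228 228 228 227 228 228 228 226 228 226 227 227 228 228 228 228 228 228 227 217 214 212]
 [228 228 228 228 228 228 228 228 228 227 228 227 228 228 228 228 227 228 228 228 228 228 226 226 225]]
```

View pics/w6.png

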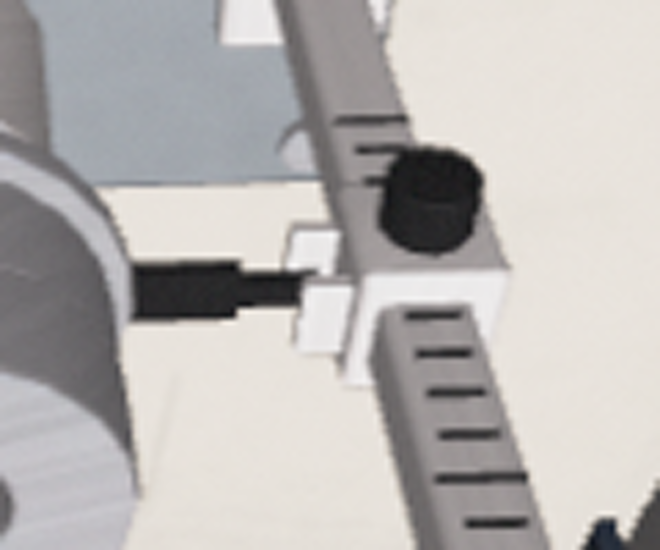

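In this view the pointer tip sits between the teeth. Its mid-height converts to row 12.2 against the mark's 12.1 (about 0.2 mm). The rings are on the pan and nothing is touched, so I hand in.

```bash
python3 -c "
from workcell import bot
print(bot.job_done())"
```

```text
the job is handed in; nothing more can be done
None
```

Job handed in: both rings found are stacked on the pan, the pointer is within about 0.2 mm of the set mark by the last close camera view, the crank handle is folded flat, and the beaker was left alone; the hand-in returned no verdict.

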